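# Assemble the training transformer and shut its guard

## Task

Put together the training transformer: lower every green coil plate that is on the bench over the steel shaft and the brass pin in the grey housing until it lies flat on the stack, copper side up, then lower the red cover plate on top of them in the same way. Finally swing the yellow guard flap fully shut so that its tab sits behind the rim, and leave the other things on the bench alone.

Things in the scene. Friction and masses are not known exactly. Their poses are not given: they have to be found in the camera images.
- coil_1: A green coil plate with copper rings printed on its top, 110 x 50 x 14 mm (x, y, z), 0.1 to 0.2 kg. Through-holes: 21 mm centre hole at the origin, 11 mm pin hole 38 mm from it along the plate's +x. Origin: centre of the underside; z up. Either two or three coil plates are present (None if absent); all are alike.
- coil_2: A green coil plate with copper rings printed on its top, 110 x 50 x 14 mm (x, y, z), 0.1 to 0.2 kg. Through-holes: 21 mm centre hole at the origin, 11 mm pin hole 38 mm from it along the plate's +x. Origin: centre of the underside; z up. Either two or three coil plates are present (None if absent); all are alike.
- coil_3: A green coil plate with copper rings printed on its top, 110 x 50 x 14 mm (x, y, z), 0.1 to 0.2 kg. Through-holes: 21 mm centre hole at the origin, 11 mm pin hole 38 mm from it along the plate's +x. Origin: centre of the underside; z up. Either two or three coil plates are present (None if absent); all are alike.
- cover: The red cover plate (always present), same outline and holes as the coil plates: 110 x 50 x 14 mm (x, y, z), 0.1 to 0.2 kg. Through-holes: 21 mm centre hole at the origin, 11 mm pin hole 38 mm from it along the plate's +x. Origin: centre of the underside; z up.
- coil_1_pinhole (a point): Centre of the pin hole of coil_1, on its underside.
- coil_2_pinhole (a point): Centre of the pin hole of coil_2, on its underside.
- coil_3_pinhole (a point): Centre of the pin hole of coil_3, on its underside.
- cover_pinhole (a point): Centre of the pin hole of cover, on its underside.
- housing: Grey fixed open-topped test housing, 166 x 166 mm outside, walls 6 mm thick and 76 mm high, floor 6 mm thick. Origin: centre of its underside, on the table. A steel shaft and a brass pin stand on its floor; the plates fit only with their +x along the housing's +x. Its place and yaw differ from start to start.
- seat (a point): Foot of the steel shaft, on its axis, on the housing's inner floor, right above the housing's origin and 6 mm above the table; axes as the housing's. The shaft is 18 mm thick, its top 62 mm above this point, tapering over the last 7 mm.
- pin_top (a point): Tip of the brass pin, 64 mm above the table, 38 mm from the shaft's axis along the housing's +x. The pin is 8 mm thick and tapers over the last 5 mm.
- flap (a joint): Guard flap angle, rad: 0 shut (flat on the walls), 1.57 upright, at most 2.0 (leaning outward); starts at 1.7 to 1.95. Yellow-framed clear panel 166 x 166 x 6 mm, hinged on the housing's +y wall; it stays where left (hinge friction 0.2 Nm; a few N at its edge move it). A 14 mm tab under its free edge drops inside the -y wall when shut.
- flap_hinge (a point): Middle of the flap's hinge line, 76 mm above the table, 83 mm from the housing's origin along its +y; the hinge runs along the housing's x axis.
- flap_edge (a point): Middle of the flap's free edge, 166 mm from the hinge line.
- capacitor: Blue capacitor can, 36 mm across, 45 mm tall, standing among the plates. Leave alone. Origin: centre of the underside.
- screwdriver: Red-handled screwdriver lying on the bench. Leave alone. Origin: centre of the underside.
- pliers: Blue-handled pliers lying on the bench, about 150 mm long. Leave alone. Origin: centre of the underside.
- multimeter: Yellow multimeter 150 x 80 x 36 mm, lying. Leave alone. Origin: centre of the underside.
- transformer: Small open transformer, 74 x 80 x 66 mm, standing. Leave alone. Origin: centre of the underside.
- screw_jar: Clear jar, 60 mm across, 70 mm tall. Leave alone. Origin: centre of the underside.
Mind the look-alikes: they are no part of the job. What is shaped like the cover but brown or pink is not meant. Leave any pink look-alike of the coil_2 alone.

How it is judged:
By the outcome, as a careful person would: the job done as asked, in the order asked, and still so for the second after the job is handed in, with the robot touching nothing.
Of coil_1, coil_2, coil_3 only 2 to 3 are there at a start; the rules pass over those that are not, and their reading is None.
At some moment in a run one of coil_1, coil_2, coil_3, cover may be knocked a few centimetres aside while the robot is not near it.
Once in a run the grip may slacken for a moment while it holds something.
It also fails if it takes over 208 s, if anything falls off the work surface, if the arm or the gripper's body presses on something with over 40 N, if the wrist force passes 120 N, or if a joint passes its speed limit or range.

## Robot

A 6-joint arm with a two-finger parallel gripper is mounted at the origin on the work surface. World frame = base frame: x ahead of the robot, y to its left, z up, the work surface at z = 0. Lengths are in m, angles in rad, forces in N, time in s.
With the tool pointing down it reaches from about 0.4 to 0.825 m from the base axis. Payload 7 kg.
Tool frame: the origin (TCP) lies at the centre of the arm's flange, where the gripper is bolted on; the fingertips stand 178 mm ahead of it and the grasp point (between the pads) lies arm.tcp_to_grasp ahead of it (arm.tcp_to_grasp is the distance from the TCP to the grasp point, in m); z points along the fingers, y is the direction in which the jaws open and shut (so a half turn about z gives the same grasp; the last joint's range is limited). The gripper opens to 88 mm and grips with 3 to 60 N. Pads are 19 mm wide; open, the fingers measure 130 mm over their backs; the gripper's body (78 mm by 193 mm) begins 47 mm behind the grasp point.
Start: joints at [-1.061, 0.359, 0.012, 0, -1.224, -0.288], TCP at [0.148, -0.658, 0.405] pointing down, gripper open.
Joint ranges: [-3.07, 3.07], [-1.43, 2.12], [-1.02, 1.25], [-3.03, 1.67], [-3.05, -0], [-3.03, 3.03]. Speed limits (rad/s): [2.39, 2.39, 3.01, 3.14, 3.14, 3.14].

## Interface

Orientations are given as [roll, pitch, yaw] about the fixed x, y, z axes, in that order (R = Rz(yaw) Ry(pitch) Rx(roll)).
In Python, from station import arm gives the robot as it stands.
- The arm moves only by the tool move_arm, never from a script. Its argument "deltas" is a list of rows, each a list of 6 numbers: the shift along the world's x, y, z in mm, then the turn, a rotation vector about the world's x, y, z in degrees. In form: [[tx, ty, tz, ax, ay, az], ...]. A call has exactly 5 rows; each row shifts and turns the commanded pose from where the row before left it; what a row does not reach is not made up. A row lasts 1/12 s, in which the tool goes at most 41.7 mm and 7.16 degrees, less where a joint would pass 70% of its speed; a pose out of reach is approached as far as the arm can. A call with a gripper value outside its range is refused whole. "claw" is the closure in counts, from 0 (fully open) to 255 (shut), set as the call begins (left out, the last holds). The fingers move at their own pace and stop on an object; "squeeze" is the grip in N (left out, the last holds). Time passes only in rows, so rows that do not move let the fingers close, or fill a call up. It gives the time, the measured TCP pose, the force and the opening at its end, in the units of the state.
- arm.get_state(): the state, without advancing time (a new reading comes with each control period).
- arm.grab_frame(name): name is "scene" or "top" or "wrist"; returns the picture (384x512x3 uint8, red, green, blue); there is no depth.
- arm.calibration(name): a dict with "intrinsics" (3x3 intrinsics, pixels), "T" (4x4, takes a point from camera to world coordinates); the wrist camera has in their place "mount" (4x4, takes a point from camera to tool coordinates, whose origin is the TCP and whose axes are the flange's). Camera axes: x right, y up, looking along -z (the intrinsics and any distortion apply to the point x, -y, -z); pixel columns grow to the right and rows downward; lengths in m; the calibration is good to about 2 mm. A picture is of the moment at which its call begins: read the wrist's pose just before it. calibration takes no time and is no camera call.
- arm.job_done(): hands the job in, once; it reports no verdict.
Trained networks look in the newest picture that a camera, given by its name, has taken for a name from the list of things; names that differ only in an ending like _2 or _b are one class to them, and where a whole thing is asked for, a point or a joint stands for the part that bears it (a point fixed in the world has none). Each returns a list of dicts, best first, with "score" (0 to 1); they miss things now and then, are a little off and sometimes report something else, mostly with a low value. They report only what shows in the picture. A call takes as long as a camera call. They do not tell look-alikes from the thing itself.
- arm.spot_in(thing, camera): "xy" ([column, row] in pixels, amid what is visible of it).
- arm.masks_of(thing, camera): "pixels" (384x512 bool, what is visible of it) and "xy" ([column, row] in pixels, amid what is visible of it).
- arm.spot_point(thing, camera): "xy" ([column, row] in pixels: a listed point, or the origin of a listed thing).
The state is a dict: "t": time; "q": joint angles; "qd": joint speeds; "joint_efforts": joint torques, N m; "eef_pos": TCP position; "ee_rot": TCP orientation; "force": force on the tool from outside, world axes, zero at the start; "moment": the same for the moment, N m; "width": finger opening in m.
Only numpy, scipy, OpenCV 4.12 (cv2) and the standard library are available. Lean on these libraries where they do the work, as an engineer would, in place of code of your own. Each camera call takes 0.05 s, during which the arm holds its last target. There are 200 camera calls.

## Working session

There is one attempt and no reset: what is moved stays moved. The work goes in short steps, Python scripts to look and compute and a tool call to move; the robot and the scene stay as the last step left them, time stands still between calls to the robot, and variables do not carry over. Pictures are saved under pics/ and viewed, about 12 in all and at most 16, crops included, and the job is handed in when it is done.

Besides the shell and the picture viewer there is one more tool, called in YAML: its name, and indented under it one key for each argument. move_arm: Moves the arm, as the interface text tells. Its arguments: {"type":"object","properties":{"deltas":{"type":"array","items":{"type":"array","items":{"type":"number"}}},"claw":{"type":"number"},"squeeze":{"type":"number"}},"required":["deltas"]}

```bash
ls; mkdir -p pics
python3 - <<'E'
from station import arm
import cv2,numpy as np
s=arm.get_state();print(s['t'],s['eef_pos'],s['ee_rot'],s['width'],arm.tcp_to_grasp)
np.set_printoptions(precision=4,suppress=True)
for n in('scene','top','wrist'):
    f=arm.grab_frame(n);cv2.imwrite(f'pics/{n}0.png',f[:,:,::-1])
    print(n,arm.calibration(n))
a=[cv2.imread(f'pics/{n}0.png') for n in('scene','top')]
cv2.imwrite('pics/both.png',cv2.resize(np.vstack(a),(800,1200))[:600]);
cv2.imwrite('pics/top0b.png',cv2.resize(a[1],(800,600)))
cv2.imwrite('pics/scene0b.png',cv2.resize(a[0],(800,600)))
E
```

```text
pics
0.0 [ 0.14842471 -0.65827918  0.40373081] [ 3.13997754e+00 -1.51779654e-04 -2.91993130e+00] 0.08760654418166965 0.1593
scene {'intrinsics': array([[474.9878,   0.    , 252.4797],
       [  0.    , 474.9878, 186.7589],
       [  0.    ,   0.    ,   1.    ]]), 'T': array([[ 0.8116, -0.4652,  0.3535,  1.0044],
       [ 0.5843,  0.6414, -0.4972, -0.6313],
       [ 0.0045,  0.61  ,  0.7924,  1.0962],
       [ 0.    ,  0.    ,  0.    ,  1.    ]])}
top {'intrinsics': array([[425.492 ,   0.    , 250.2974],
       [  0.    , 425.492 , 186.0094],
       [  0.    ,   0.    ,   1.    ]]), 'T': array([[ 0.0038,  0.9937, -0.1124,  0.3977],
       [-0.9997,  0.0064,  0.0227,  0.0286],
       [ 0.0233,  0.1123,  0.9934,  1.3167],
       [ 0.    ,  0.    ,  0.    ,  1.    ]])}
wrist {'intrinsics': array([[282.397 ,   0.    , 254.5045],
       [  0.    , 282.397 , 188.2558],
       [  0.    ,   0.    ,   1.    ]]), 'mount': array([[-0.0002,  0.9661,  0.2581,  0.0694],
       [ 1.    ,  0.    ,  0.0006, -0.0011],
       [ 0.0006,  0.2581, -0.9661,  0.0203],
       [ 0.    ,  0.    ,  0.    ,  1.    ]])}
```

View pics/top0b.png

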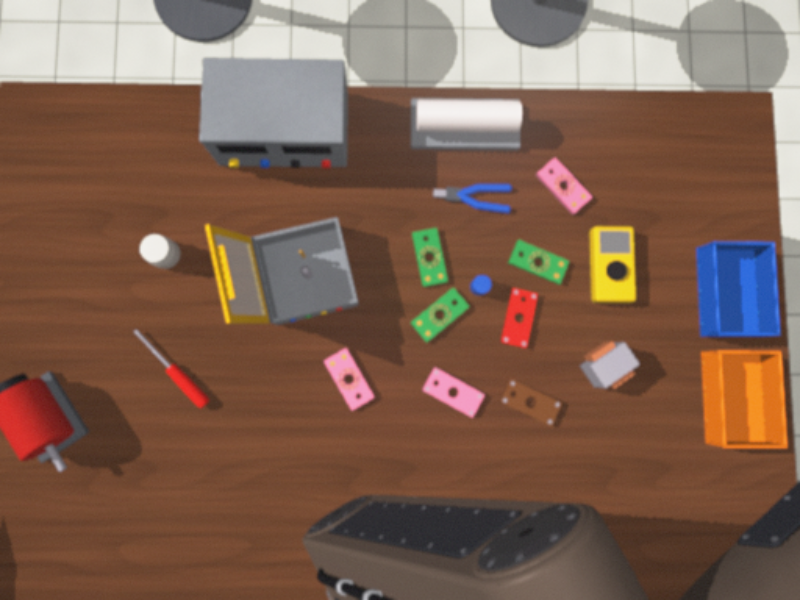

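View pics/scene0b.png

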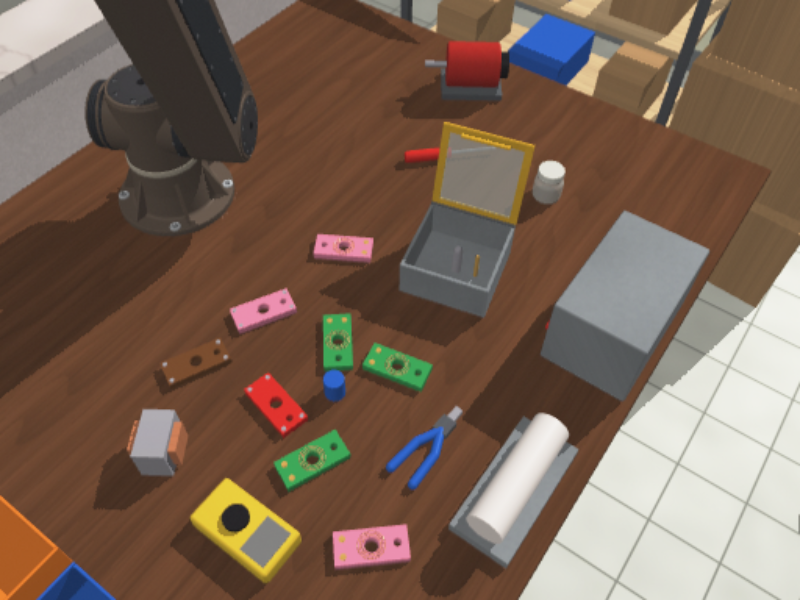

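Top view (800x600 px): the green coils with copper rings are at (430,257), (538,261) and (440,314), and the red cover is at (519,318). Look-alikes to ignore are pink at (564,186), (349,378) and (453,392), and brown at (531,402). The housing is at (305,270) with its flap open to the left, and the capacitor is at (481,285). Next I'll measure.

```bash
cat > h.py <<'E'
from station import arm
import cv2,numpy as np
from scipy.spatial.transform import Rotation as R
np.set_printoptions(precision=4,suppress=True)
def pose():
    s=arm.get_state();T=np.eye(4);T[:3,:3]=R.from_euler('xyz',s['ee_rot']).as_matrix();T[:3,3]=s['eef_pos'];return T
def camT(cam,P=None):
    c=arm.calibration(cam)
    return c['intrinsics'],(c['T'] if 'T' in c else (pose() if P is None else P)@c['mount'])
def p2w(cam,xy,z,P=None):
    K,T=camT(cam,P);d=np.linalg.solve(K,[xy[0],xy[1],1.]);d=T[:3,:3]@(d*[1,-1,-1]);o=T[:3,3]
    return o+d*(z-o[2])/d[2]
def w2p(cam,p,P=None):
    K,T=camT(cam,P);q=T[:3,:3].T@(np.asarray(p)-T[:3,3]);q=K@(q*[1,-1,-1]);return q[:2]/q[2]
def snap(cam,fn=None,crop=None,scale=1):
    P=pose();f=arm.grab_frame(cam)
    if fn:
        g=f[:,:,::-1]
        if crop:g=g[crop[1]:crop[3],crop[0]:crop[2]]
        cv2.imwrite('pics/'+fn,cv2.resize(g,None,fx=scale,fy=scale,interpolation=cv2.INTER_CUBIC))
    return f,P
def color(f,m):
    return cv2.cvtColor(np.median(f[m],0).astype(np.uint8)[None,None],cv2.COLOR_RGB2HSV)[0,0]
def rect(m):
    c=max(cv2.findContours(m.astype(np.uint8),0,2)[0],key=cv2.contourArea);return cv2.minAreaRect(c)
def plates(cam='top',P=None,f=None):
    for cls in('coil_1','cover'):
        for d in arm.masks_of(cls,cam):
            if d['score']<.3: continue
            m=d['pixels'];h=color(f,m);r=rect(m);b=cv2.boxPoints(r)
            w=np.array([p2w(cam,x,.014,P)[:2] for x in b]);e=[w[1]-w[0],w[2]-w[1]];L=max(e,key=np.linalg.norm)
            print(cls,round(d['score'],2),np.round(d['xy']),'hsv',h,'ctr',w.mean(0),'len',np.linalg.norm(e,axis=1),'yaw%180',np.degrees(np.arctan2(L[1],L[0]))%180)
        for k in(cls,cls+'_pinhole'):
            for d in arm.spot_point(k,cam):
                if d['score']>.3: print(' ',k,round(d['score'],2),np.round(d['xy'],1),p2w(cam,d['xy'],0.007,P)[:2])
E
python3 - <<'E'
from h import *
f,P=snap('top')
plates('top',None,f)
for k,z in(('housing',0),('seat',.006),('pin_top',.064),('flap_hinge',.076),('flap_edge',.233)):
    for d in arm.spot_point(k,'top')[:2]: print(k,round(d['score'],2),d['xy'],p2w('top',d['xy'],z)[:2])
snap('scene')
for k in('flap_hinge','flap_edge','pin_top','seat'):
    for d in arm.spot_point(k,'scene')[:2]: print(k,round(d['score'],2),d['xy'],[p2w('scene',d['xy'],z)[:2] for z in(.006,.064,.076,.22)])
E
```

```text
coil_1 0.83 [359. 118.] hsv [172  99 240] ctr [ 0.7611 -0.3477] len [0.0556 0.1116] yaw%180 42.02493450209042
coil_1 0.66 [347. 167.] hsv [ 64 136 176] ctr [ 0.6041 -0.2943] len [0.0543 0.1108] yaw%180 68.26033737930815
coil_1 0.64 [222. 240.] hsv [170  91 244] ctr [0.372  0.0808] len [0.0503 0.1092] yaw%180 30.3533566707315
coil_1 0.57 [278. 164.] hsv [ 65 140 178] ctr [ 0.6126 -0.0774] len [0.0528 0.112 ] yaw%180 10.943252474253455
coil_1 0.56 [283. 201.] hsv [ 65 137 180] ctr [ 0.497  -0.0971] len [0.1143 0.0515] yaw%180 129.48729227520087
  coil_1 0.94 [357.  116.7] [ 0.7695 -0.3395]
  coil_1 0.87 [274.5 166.2] [ 0.6085 -0.0767]
  coil_1 0.84 [221.5 242.9] [0.3708 0.0857]
  coil_1 0.79 [285.6 199.7] [ 0.5039 -0.1108]
  coil_1 0.6 [343.4 168.2] [ 0.6038 -0.2926]
  coil_1_pinhole 0.79 [332.4 163.9] [ 0.6172 -0.2583]
cover 0.98 [286. 250.] hsv [167  92 244] ctr [ 0.3468 -0.1218] len [0.0516 0.1105] yaw%180 60.84505432144229
cover 0.77 [330. 203.] hsv [  1 201 237] ctr [ 0.4935 -0.2543] len [0.1133 0.0539] yaw%180 167.44589364841835
cover 0.67 [342. 257.] hsv [ 11 154 141] ctr [ 0.32
[... 991 characters left out ...]
 array([0.5574, 0.2442]), array([0.6205, 0.1206])]
flap_edge 0.62 [312.3, 86.1] [array([0.4286, 0.5317]), array([0.4593, 0.4698]), array([0.4656, 0.457 ]), array([0.5417, 0.3034])]
flap_edge 0.52 [300.1, 162.8] [array([0.581 , 0.2112]), array([0.6035, 0.1663]), array([0.6082, 0.1571]), array([0.6641, 0.0458])]
pin_top 0.96 [299.9, 162.4] [array([0.5797, 0.2121]), array([0.6023, 0.1673]), array([0.6069, 0.158 ]), array([0.663 , 0.0466])]
seat 0.67 [266.0, 238.6] [array([ 0.6494, -0.0678]), array([ 0.6683, -0.0978]), array([ 0.6722, -0.104 ]), array([ 0.7191, -0.1784])]
seat 0.64 [291.5, 172.7] [array([0.581 , 0.1635]), array([0.6035, 0.1212]), array([0.6081, 0.1125]), array([0.6641, 0.0075])]
```

move_arm:
  deltas:
    - [23, 29, -3, 0, 0, 0]
    - [23, 29, -3, 0, 0, 0]
    - [23, 29, -3, 0, 0, 0]
    - [23, 29, -3, 0, 0, 0]
    - [23, 29, -3, 0, 0, 0]
  claw: 0
  squeeze: 25

```text
t: 1.42
eef_pos: [0.2641, -0.5121, 0.3896]
ee_rot: [-3.141, 0.0, -2.92]
force: [0.9, -0.8, 0.1]
width: 0.0879
```

move_arm:
  deltas:
    - [23, 29, -3, 0, 0, 0]
    - [23, 29, -3, 0, 0, 0]
    - [23, 29, -3, 0, 0, 0]
    - [23, 29, -3, 0, 0, 0]
    - [23, 29, -3, 0, 0, 0]

```text
t: 1.83
eef_pos: [0.3792, -0.3669, 0.3749]
ee_rot: [-3.141, 0.001, -2.92]
force: [0.6, 0.5, -0.5]
width: 0.0876
```

move_arm:
  deltas:
    - [23, 29, -3, 0, 0, 0]
    - [23, 29, -3, 0, 0, 0]
    - [23, 29, -3, 0, 0, 0]
    - [23, 29, -3, 0, 0, 0]
    - [23, 29, -3, 0, 0, 0]

```text
t: 2.25
eef_pos: [0.4943, -0.2217, 0.3599]
ee_rot: [-3.141, 0.001, -2.92]
force: [-0.3, -1.3, 0.7]
width: 0.0874
```

move_arm:
  deltas:
    - [23, 29, -3, 0, 0, 0]
    - [23, 29, -3, 0, 0, 0]
    - [23, 29, -3, 0, 0, -1]
    - [23, 29, -3, 0, 0, -1]
    - [8, 0, 0, 0, 0, 0]

```text
t: 2.67
eef_pos: [0.596, -0.1033, 0.347]
ee_rot: [3.141, 0.001, -2.952]
force: [-1.1, -0.4, 0.2]
width: 0.0873
```

Run:
```python
from h import *
s=arm.get_state();print(s['t'],s['eef_pos'],np.degrees(s['ee_rot']),np.degrees(s['q']),s['force'])
f,P=snap('wrist','w1.png')
plates('wrist',P,f)
snap('scene','s1.png')
a=[cv2.imread('pics/w1.png'),cv2.imread('pics/s1.png')]
cv2.imwrite('pics/c1.png',cv2.resize(np.hstack(a),(800,300),interpolation=cv2.INTER_AREA))
```

```text
2.6667 [ 0.596  -0.1033  0.347 ] [ 179.9887    0.0354 -169.1548] [  8.6535  16.4485 -13.1185  -0.0145 -60.3981 -87.8011] [-1.0698 -0.3758  0.1829]
coil_1 0.92 [484.  27.] hsv [157  18 255] ctr [0.4079 0.0883] len [0.0603 0.0544] yaw%180 100.82583879515681
coil_1 0.84 [ 80. 154.] hsv [ 70 135 250] ctr [ 0.6055 -0.2945] len [0.0545 0.1126] yaw%180 68.20182065664918
coil_1 0.84 [286.  86.] hsv [ 70 122 252] ctr [ 0.5004 -0.0977] len [0.1122 0.0508] yaw%180 129.21293993944562
coil_1 0.77 [276. 192.] hsv [ 70 131 251] ctr [ 0.6141 -0.0782] len [0.1104 0.0485] yaw%180 10.70220655232498
  coil_1 0.8 [273.7  91.4] [ 0.5026 -0.1015]
  coil_1 0.79 [ 92.2 153.5] [ 0.6067 -0.2901]
  coil_1 0.63 [274.  196.6] [ 0.6179 -0.0769]
  coil_1_pinhole 0.55 [120.7  88. ] [ 0.53  -0.263]
cover 0.8 [128.  41.] hsv [  1 163 255] ctr [ 0.4966 -0.2543] len [0.1117 0.0543] yaw%180 165.09513232776084
  cover 0.93 [131.   51.8] [ 0.4923 -0.2549]
  cover_pinhole 0.66 [121.7  91.1] [ 0.533  -0.2618]
```

View pics/c1.png

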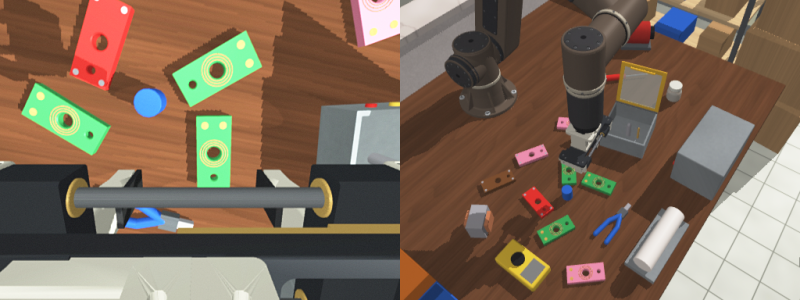

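Close crop (800x300): the upright green coil at (214,150) has copper rings and its pin hole at the lower end. Its position agrees with the top view to 1.5 mm. The tool has to turn half round so the camera is on the pin side.

move_arm:
  deltas:
    - [4, 5, 0, 0, 0, 7.1]
    - [4, 5, 0, 0, 0, 7.1]
    - [4, 5, 0, 0, 0, 7.1]
    - [4, 5, 0, 0, 0, 7.1]
    - [2, 5, 0, 0, 0, 7.1]
  claw: 70

```text
t: 3.48
eef_pos: [0.6113, -0.083, 0.348]
ee_rot: [-3.141, 0.0, -2.33]
force: [-0.4, 0.3, 0.3]
width: 0.0648
```

move_arm:
  deltas:
    - [0, 0, 0, 0, 0, 7.1]
    - [0, 0, 0, 0, 0, 7.1]
    - [0, 0, 0, 0, 0, 7.1]
    - [0, 0, 0, 0, 0, 7.1]
    - [0, 0, 0, 0, 0, 7.1]

```text
t: 3.9
eef_pos: [0.611, -0.0832, 0.3481]
ee_rot: [-3.141, 0.0, -1.71]
force: [0.6, 0.4, -0.4]
width: 0.064
```

move_arm:
  deltas:
    - [0, 0, 0, 0, 0, 7.1]
    - [0, 0, 0, 0, 0, 7.1]
    - [0, 0, 0, 0, 0, 7.1]
    - [0, 0, 0, 0, 0, 7.1]
    - [0, 0, 0, 0, 0, 7.1]

```text
t: 4.32
eef_pos: [0.611, -0.0832, 0.348]
ee_rot: [-3.141, -0.0, -1.091]
force: [0.6, 0.3, -1.0]
width: 0.0634
```

move_arm:
  deltas:
    - [0, 0, 0, 0, 0, 7.1]
    - [0, 0, 0, 0, 0, 7.1]
    - [0, 0, 0, 0, 0, 7.1]
    - [0, 0, 0, 0, 0, 7.1]
    - [0, 0, 0, 0, 0, 7.1]

```text
t: 4.73
eef_pos: [0.6109, -0.0832, 0.3481]
ee_rot: [-3.141, -0.0, -0.471]
force: [-0.1, 0.1, -0.2]
width: 0.0633
```

move_arm:
  deltas:
    - [0, 0, 0, 0, 0, 7.1]
    - [0, 0, 0, 0, 0, 7.1]
    - [0, 0, 0, 0, 0, 7.1]
    - [0, 0, 0, 0, 0, 7.1]
    - [0, 0, 0, 0, 0, 7.1]

```text
t: 5.15
eef_pos: [0.611, -0.0833, 0.3481]
ee_rot: [-3.142, -0.001, 0.148]
force: [0.7, -1.0, 0.4]
width: 0.0639
```

move_arm:
  deltas:
    - [0, 0, -20, 0, 0, 2.4]
    - [0, 0, -20, 0, 0, 0]
    - [0, 0, -20, 0, 0, 0]
    - [0, 0, -10, 0, 0, 0]
    - [0, 0, 0, 0, 0, 0]

```text
t: 5.57
eef_pos: [0.6103, -0.0831, 0.2755]
ee_rot: [-3.141, 0.004, 0.184]
force: [1.1, 0.6, 0.3]
width: 0.0636
```

Run:
```python
from h import *
s=arm.get_state();print(s['t'],s['eef_pos'],np.degrees(s['ee_rot']),np.degrees(s['q']),s['width'])
f,P=snap('wrist','w2.png')
plates('wrist',P,f)
for d in arm.masks_of('capacitor','wrist')[:1]+arm.spot_point('capacitor','wrist')[:1]: print('cap',p2w('wrist',d['xy'],0.03,P))
snap('top')
for d in arm.spot_point('capacitor','top')[:1]: print('cap',p2w('top',d['xy'],0.,P))
```

```text
5.5667 [ 0.6103 -0.0831  0.2755] [-179.9721    0.2266   10.5394] [ 10.3817  21.3853 -16.3074  -0.0343 -52.5341  90.1786] 0.06362175922967933
coil_1 0.95 [263. 280.] hsv [ 69 134 250] ctr [ 0.5258 -0.1014] len [0.0955 0.0264] yaw%180 100.52400140655566
coil_1 0.92 [250. 176.] hsv [ 70 129 251] ctr [ 0.6171 -0.0767] len [0.049  0.1059] yaw%180 11.721280606867055
coil_1 0.71 [455. 208.] hsv [ 70 129 251] ctr [ 0.6363 -0.2632] len [0.0307 0.0624] yaw%180 89.64318319703993
  coil_1 0.89 [247. 289.] [ 0.5076 -0.0957]
  coil_1 0.78 [466.6 235.1] [ 0.6038 -0.291 ]
  coil_1 0.62 [250.4 182.8] [ 0.6167 -0.0793]
  coil_1_pinhole 0.78 [440.1 210.9] [ 0.6224 -0.2576]
cap [0.6202 0.0943 0.03  ]
cap [ 0.5604 -0.172   0.    ]
```

View pics/w2.png

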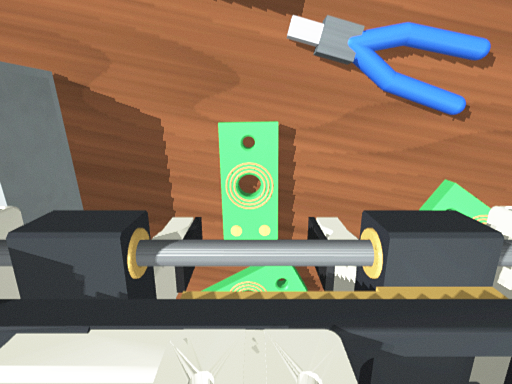

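The wrist view shows the coil between the fingers, with its centre hole at (249,185), its pin hole at (249,142) and the pads towards the bar.

```bash
cat >> h.py <<'E'
def holes(c,p,z,P):
    a=p2w('wrist',c,z,P);b=p2w('wrist',p,z,P);v=b-a
    print('ctr',a,'pin',b,'dist',np.linalg.norm(v[:2]),'yaw',np.degrees(np.arctan2(v[1],v[0])))
    print('TCP->ctr mm',(a-P[:3,3])*1e3,'tool yaw',np.degrees(np.arctan2(P[1,0],P[0,0])))
    print('in tool',P[:3,:3].T@(a-P[:3,3])*1e3,P[:3,:3].T@(b-P[:3,3])*1e3)
E
python3 - <<'E'
from h import *
holes((249,185),(249,142),.014,pose())
E
```

```text
ctr [ 0.6179 -0.0775  0.014 ] pin [ 0.6553 -0.0707  0.014 ] dist 0.03797990006365641 yaw 10.30996048650297
TCP->ctr mm [   6.4306    4.8909 -264.0606] tool yaw 10.608609298368531
in tool [  7.052   -3.6293 264.0651] [ 45.0314  -3.4313 264.0894]
```

move_arm:
  deltas:
    - [0, 4, -20, 0, 0, 0]
    - [0, 0, -20, 0, 0, 0]
    - [0, 0, -20, 0, 0, 0]
    - [0, 0, -20, 0, 0, 0]
    - [0, 0, -11, 0, 0, 0]

```text
t: 6.53
eef_pos: [0.6107, -0.0785, 0.1846]
ee_rot: [-3.141, 0.002, 0.185]
force: [-0.3, -0.3, -0.4]
width: 0.0635
```

move_arm:
  deltas:
    - [0, 0, 0, 0, 0, 0]
    - [0, 0, 0, 0, 0, 0]
    - [0, 0, 0, 0, 0, 0]
    - [0, 0, 0, 0, 0, 0]
    - [0, 0, 0, 0, 0, 0]
  claw: 255
  squeeze: 30

```text
t: 6.95
eef_pos: [0.6118, -0.0784, 0.1877]
ee_rot: [3.142, -0.002, 0.185]
force: [-0.1, 0.7, -1.8]
width: 0.0492
```

move_arm:
  deltas:
    - [0, 0, 0, 0, 0, 0]
    - [0, 0, 0, 0, 0, 0]
    - [0, 0, 5, 0, 0, 0]
    - [0, 0, 15, 0, 0, 0]
    - [0, 0, 25, 0, 0, 0]

```text
t: 7.37
eef_pos: [0.6103, -0.0786, 0.2299]
ee_rot: [-3.141, 0.005, 0.185]
force: [0.5, -0.8, -0.9]
width: 0.0492
```

move_arm:
  deltas:
    - [0, 0, 25, 0, 0, 0]
    - [0, 0, 25, 0, 0, 0]
    - [0, 0, 25, 0, 0, 0]
    - [0, 0, 25, 0, 0, 0]
    - [0, 0, 0, 0, 0, 0]

```text
t: 7.78
eef_pos: [0.6128, -0.0786, 0.3378]
ee_rot: [3.14, -0.008, 0.186]
force: [0.9, 0.3, -0.2]
width: 0.049
```

Run:
```python
from h import *
s=arm.get_state();print(s['t'],s['eef_pos'],np.degrees(s['ee_rot']),s['width'],s['force'])
f,P=snap('wrist','w3.png')
```

```text
7.7833 [ 0.6128 -0.0786  0.3378] [179.9121  -0.48    10.6552] 0.04898836106287273 [ 0.8516  0.3307 -0.2099]
```

View pics/w3.png

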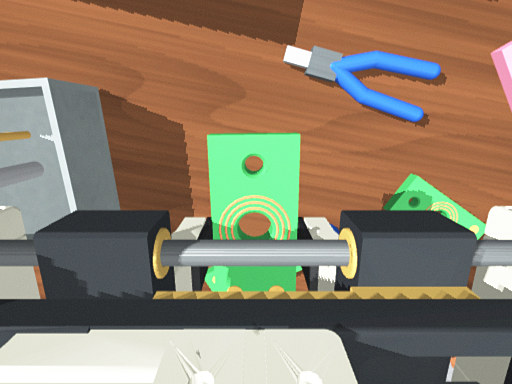

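The coil is held (opening 49 mm), with its pin hole at (253,164). Now I go to a spot before the housing to view the shaft and pin.

move_arm:
  deltas:
    - [-5, 5, 20, 0, 0, 0.6]
    - [-19, 31, 20, 0, 0, 0.6]
    - [-19, 31, 0, 0, 0, 0.6]
    - [-19, 31, 0, 0, 0, 0.6]
    - [-19, 31, 0, 0, 0, 0.6]

```text
t: 8.25
eef_pos: [0.529, 0.0513, 0.371]
ee_rot: [-3.141, 0.001, 0.237]
force: [0.7, 0.7, -1.3]
width: 0.0491
```

move_arm:
  deltas:
    - [-19, 31, 0, 0, 0, 0.6]
    - [-16, 28, 0, 0, 0, 0.6]
    - [-12, 18, 0, 0, 0, 0.6]
    - [-5, 9, 0, 0, 0, 0.4]
    - [0, 0, 0, 0, 0, 0]

```text
t: 8.67
eef_pos: [0.4774, 0.1378, 0.3712]
ee_rot: [-3.141, 0.001, 0.279]
force: [0.2, -0.3, -1.4]
width: 0.0493
```

move_arm:
  deltas:
    - [0, 0, 0, 0, 0, 0]
    - [0, 0, 0, 0, 0, 0]
    - [0, 0, 0, 0, 0, 0]
    - [0, 0, 0, 0, 0, 0]
    - [0, 0, 0, 0, 0, 0]

```text
t: 9.08
eef_pos: [0.4788, 0.1359, 0.3714]
ee_rot: [3.141, 0.0, 0.275]
force: [0.2, -0.4, -2.1]
width: 0.0494
```

```bash
cat >> h.py <<'E'
def intool(xy,zt):
    c=arm.calibration('wrist');K=c['intrinsics'];M=c['mount'];d=M[:3,:3]@(np.linalg.solve(K,[xy[0],xy[1],1.])*[1,-1,-1]);o=M[:3,3]
    return (o+d*(zt-o[2])/d[2])*1e3
E
python3 - <<'E'
from h import *
s=arm.get_state();print(s['t'],s['eef_pos'],np.degrees(s['ee_rot']),s['width'],s['force'])
print('pin in tool',intool((253,164),.172),'ctr',intool((254,222),.172),'front L/R',intool((208,135),.172),intool((300,134),.172))
f,P=snap('wrist','w4.png')
for k,z in(('seat',.006),('pin_top',.064),('flap_hinge',.076)):
    for d in arm.spot_point(k,'wrist')[:2]: print(k,round(d['score'],2),np.round(d['xy']),p2w('wrist',d['xy'],z,P)[:2])
E
```

```text
9.0833 [0.4788 0.1359 0.3714] [179.9873   0.0257  15.7304] 0.04941576094454762 [ 0.1725 -0.3852 -2.1033]
pin in tool [ 42.1414   0.3921 172.    ] ctr [  8.433    0.9134 172.    ] front L/R [ 57.6826 -23.4068 172.    ] [ 58.1919  25.282  172.    ]
seat 0.55 [253.  79.] [0.5811 0.165 ]
pin_top 0.97 [252.  31.] [0.6149 0.1751]
flap_hinge 0.86 [163.  70.] [0.5591 0.2436]
```

View pics/w4.png

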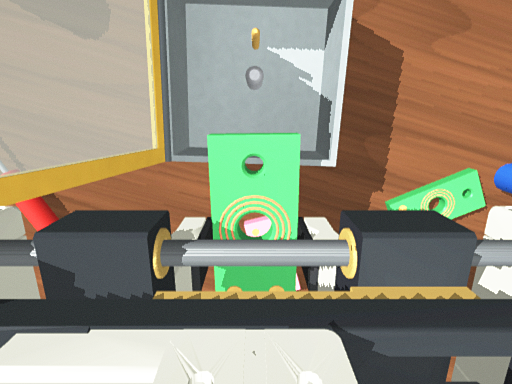

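Run:
```python
import cv2
a=cv2.imread('pics/w4.png')[10:100,215:295];cv2.imwrite('pics/w4c.png',cv2.resize(a,None,fx=6,fy=6,interpolation=cv2.INTER_CUBIC))
```

```text
(no output)
```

View pics/w4c.png

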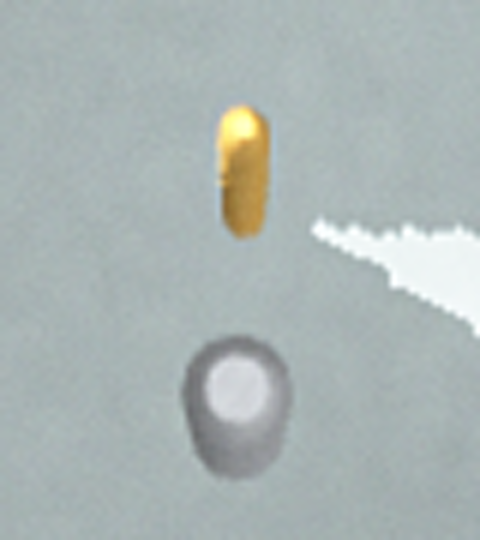

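Run:
```python
from h import *
P=pose();a=p2w('wrist',(254.7,74.7),.068,P);b=p2w('wrist',(255.4,30.3),.064,P);v=b-a
print(a,b,np.linalg.norm(v[:2]),np.degrees(np.arctan2(v[1],v[0])))
print('tool',P[:3,:3].T@(a-P[:3,3]),P[:3,:3].T@(b-P[:3,3]))
```

```text
[0.5787 0.163  0.068 ] [0.6159 0.1729 0.064 ] 0.03852124805103434 14.814560708971037
tool [0.1036 0.0015 0.3036] [0.1421 0.0021 0.3076]
```

The crop shows the shaft top at (254.7,74.7) and the pin tip at (255.4,30.3) in the wrist picture. They come out 38.5 mm apart, which fits the 38 mm given.

move_arm:
  deltas:
    - [10, 3, -5, 0, 0, -0.2]
    - [25, 7, -15, 0, 0, -0.3]
    - [30, 8, -20, 0, 0, -0.2]
    - [20, 5, -20, 0, 0, 0]
    - [11.6, 3.1, -15, 0, 0, 0]

```text
t: 9.7
eef_pos: [0.5774, 0.1632, 0.2943]
ee_rot: [3.141, 0.001, 0.263]
force: [-0.3, -0.1, -1.0]
width: 0.0494
```

move_arm:
  deltas:
    - [0, 0, -10, 0, 0, 0]
    - [0, 0, -6, 0, 0, 0]
    - [0, 0, 0, 0, 0, 0]
    - [0, 0, 0, 0, 0, 0]
    - [0, 0, 0, 0, 0, 0]

```text
t: 10.12
eef_pos: [0.5749, 0.1627, 0.2819]
ee_rot: [-3.141, -0.002, 0.264]
force: [1.0, 0.2, -0.5]
width: 0.0493
```

Run:
```python
from h import *
s=arm.get_state();print(s['t'],s['eef_pos'],np.degrees(s['ee_rot']),s['width'],s['force'])
f,P=snap('wrist','w5.png')
S=np.array([.5787,.163,.068]);u=np.array([np.cos(np.radians(15)),np.sin(np.radians(15)),0])
print('pred shaft',w2p('wrist',S,P),'pin',w2p('wrist',S+.038*u+[0,0,-.004],P))
snap('scene','s5.png')
a=cv2.imread('pics/w5.png')[110:270,160:350];b=cv2.imread('pics/s5.png')[50:210,210:400]
cv2.imwrite('pics/c5.png',cv2.resize(np.hstack([a,b]),(800,337),interpolation=cv2.INTER_CUBIC))
```

```text
10.1167 [0.5749 0.1627 0.2819] [-179.9783   -0.0979   15.1325] 0.04926561916270115 [ 0.9623  0.1534 -0.4848]
pred shaft [253.9128 206.9458] pin [254.0083 153.6874]
```

View pics/c5.png

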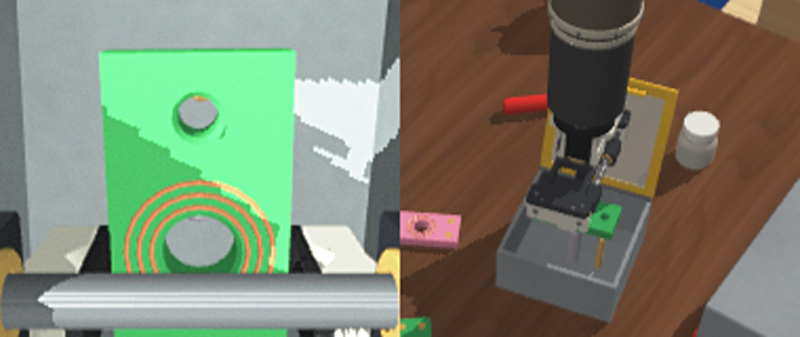

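The wrist crop shows the pin tip at the upper rim of the pin hole, (200,98), where I predicted it, so the alignment is good. I'll descend with force checks.

move_arm:
  deltas:
    - [0.3, -0.6, -6, 0, 0, 0]
    - [0, 0, -6, 0, 0, 0]
    - [0, 0, -6, 0, 0, 0]
    - [0, 0, -6, 0, 0, 0]
    - [0, 0, -5, 0, 0, 0]

```text
t: 10.63
eef_pos: [0.5752, 0.1619, 0.2506]
ee_rot: [3.141, 0.001, 0.264]
force: [-0.4, -0.3, -1.7]
width: 0.0494
```

move_arm:
  deltas:
    - [0, 0, -2, 0, 0, 0]
    - [0, 0, -2, 0, 0, 0]
    - [0, 0, -2, 0, 0, 0]
    - [0, 0, 0, 0, 0, 0]
    - [0, 0, 0, 0, 0, 0]

```text
t: 11.05
eef_pos: [0.5754, 0.1621, 0.2457]
ee_rot: [-3.142, -0.0, 0.264]
force: [0.7, -0.0, -1.4]
width: 0.0497
```

move_arm:
  deltas:
    - [0, 0, -3, 0, 0, 0]
    - [0, 0, -3, 0, 0, 0]
    - [0, 0, -3, 0, 0, 0]
    - [0, 0, -3, 0, 0, 0]
    - [0, 0, 0, 0, 0, 0]

```text
t: 11.47
eef_pos: [0.5753, 0.1621, 0.233]
ee_rot: [-3.142, 0.0, 0.264]
force: [-0.2, 1.5, -2.6]
width: 0.0495
```

Run:
```python
from h import *
s=arm.get_state();print(s['t'],s['eef_pos'],np.degrees(s['ee_rot']),s['width'],s['force'])
f,P=snap('wrist','w6.png')
S=np.array([.5787,.163,.068]);u=np.array([np.cos(np.radians(15)),np.sin(np.radians(15)),0])
print('pred shaft',w2p('wrist',S,P),'pin',w2p('wrist',S+.038*u+[0,0,-.004],P))
a=cv2.imread('pics/w6.png')[110:270,160:350]
cv2.imwrite('pics/c6.png',cv2.resize(a,(570,480),interpolation=cv2.INTER_CUBIC))
```

```text
11.4667 [0.5753 0.1621 0.233 ] [-179.9973    0.019    15.1044] 0.04948406227371709 [-0.2314  1.5104 -2.6195]
pred shaft [252.4018 234.9509] pin [252.43   166.0848]
```

View pics/c6.png

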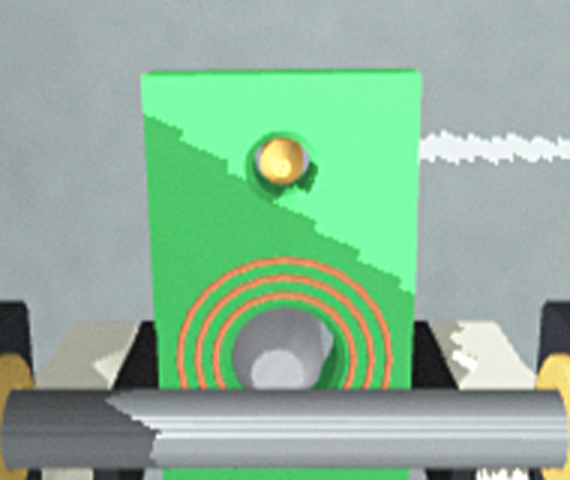

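Both the pin and the shaft show through their holes, at (282,160) and (282,360). I'll release, let the coil drop and back off.

move_arm:
  deltas:
    - [0, 0, 0, 0, 0, 0]
    - [0, 0, 0, 0, 0, 0]
    - [0, 0, 0, 0, 0, 0]
    - [0, 0, 0, 0, 0, 0]
    - [0, 0, 0, 0, 0, 0]
  claw: 70

```text
t: 11.93
eef_pos: [0.5754, 0.162, 0.2339]
ee_rot: [-3.142, -0.0, 0.264]
force: [0.2, -0.3, 0.6]
width: 0.0637
```

move_arm:
  deltas:
    - [0, 0, 10, 0, 0, 0]
    - [0, 0, 25, 0, 0, 0]
    - [0, 0, 30, 0, 0, 0]
    - [0, 0, 30, 0, 0, 0]
    - [0, 0, 30, 0, 0, 0]

```text
t: 12.35
eef_pos: [0.5752, 0.1619, 0.3609]
ee_rot: [3.141, -0.0, 0.264]
force: [0.1, 0.0, -0.4]
width: 0.0637
```

Run:
```python
from h import *
s=arm.get_state();print(s['t'],s['eef_pos'],np.degrees(s['ee_rot']),s['width'],s['force'])
f,P=snap('wrist','w7.png')
b=[(x,y) for x in(-.055,.055) for y in(-.025,.025)]
g=(cv2.cvtColor(f,cv2.COLOR_RGB2HSV));m=((g[...,0]>50)&(g[...,0]<85)&(g[...,1]>70))[:240,150:360]
S=np.array([.5787,.163,0]);c,s_=np.cos(np.radians(15)),np.sin(np.radians(15))
ys,xs=np.nonzero(m);print('green rows',ys.min(),'cols',xs.min()+150,xs.max()+150)
for z in(.020,.034,.048):print(z,[w2p('wrist',S+[c*x-s_*y,s_*x+c*y,z],P).round(1) for x,y in b[2:]])
snap('scene');snap('top')
f2=arm.grab_frame('top');plates('top',None,f2)
```

```text
12.35 [0.5752 0.1619 0.3609] [179.9929  -0.0155  15.1134] 0.06369864004036646 [ 0.0948  0.0274 -0.3765]
green rows 122 cols 230 275
0.02 [array([275.8, 122.6]), array([230.6, 122.6])]
0.034 [array([276.8, 123.1]), array([229.5, 123. ])]
0.048 [array([277.8, 123.6]), array([228.4, 123.5])]
coil_1 0.83 [346. 167.] hsv [ 64 133 173] ctr [ 0.6052 -0.2944] len [0.0589 0.1143] yaw%180 66.82185029921625
coil_1 0.72 [360. 117.] hsv [171  96 241] ctr [ 0.7613 -0.3487] len [0.0513 0.1081] yaw%180 40.45501152936586
coil_1 0.69 [202. 187.] hsv [ 61 112 130] ctr [0.553  0.1568] len [0.0506 0.0619] yaw%180 15.953914658497439
coil_1 0.63 [280. 205.] hsv [ 60 108 127] ctr [ 0.4972 -0.0958] len [0.1123 0.0512] yaw%180 131.37125054291516
coil_1 0.58 [222. 238.] hsv [171  91 244] ctr [0.3725 0.081 ] len [0.0533 0.1111] yaw%180 30.347677473079926
  coil_1 0.85 [222.1 240.2] [0.379 0.084]
  coil_1 0.78 [357.8 119.5] [ 0.7605 -0.3418]
  coil_1 0.73 [345.2 167.3] [ 0.6067 -0.2983]
  coil_1 0.66 [281.7 200.5] [ 0.5014 -0.0987]
  coil_1_pinhole 0.71 [386.7 231.8] [ 0.4064 -0.4227]
  coil_1_pinhole 0.69 [331.5 162.8] [ 0.6206 -0.2555]
cover 0.94 [292. 249.] hsv [167  92 244] ctr [ 0.346  -0.1233] len [0.0504 0.1113] yaw%180 62.42924719136842
cover 0.73 [341. 256.] hsv [ 12 142 117] ctr [ 0.3282 -0.2717] len [0.0517 0.1122] yaw%180 63.698962563066345
cover 0.72 [330. 204.] hsv [  2 196 176] ctr [ 0.4937 -0.2514] len [0.1113 0.0583] yaw%180 167.84843393623265
  cover 0.91 [330.3 203.1] [ 0.4942 -0.2495]
  cover 0.74 [340. 258.] [ 0.3263 -0.2764]
  cover_pinhole 0.85 [278.3 245. ] [ 0.365  -0.0877]
  cover_pinhole 0.83 [338.8 192.4] [ 0.5276 -0.2766]
  cover_pinhole 0.63 [328.4 255.2] [ 0.3346 -0.2409]
  cover_pinhole 0.61 [196.3 162.9] [0.617  0.1668]
```

Coil 1 lies flat on the floor: its edges match the predicted top height of 20 mm to within a pixel. Now coil B.

move_arm:
  deltas:
    - [-4, -15, 5, 0, 0, -5]
    - [-8, -26, 0, 0, 0, -6.8]
    - [-8, -27, 0, 0, 0, -6.8]
    - [-8, -27, 0, 0, 0, -6.8]
    - [-8, -27, 0, 0, 0, -6.8]

```text
t: 13.27
eef_pos: [0.5388, 0.039, 0.363]
ee_rot: [3.141, 0.001, -0.304]
force: [0.4, -0.9, -0.6]
width: 0.0639
```

move_arm:
  deltas:
    - [-8, -27, 0, 0, 0, -6.8]
    - [-8, -27, -5, 0, 0, -6.8]
    - [-8, -27, -20, 0, 0, -6.8]
    - [-8, -27, -25, 0, 0, -6.8]
    - [-8, -24, -25, 0, 0, -6.7]

```text
t: 13.68
eef_pos: [0.4987, -0.0933, 0.2881]
ee_rot: [-3.141, -0.001, -0.896]
force: [0.7, -0.3, -0.1]
width: 0.0635
```

move_arm:
  deltas:
    - [0, 0, -15, 0, 0, 0]
    - [0, 0, 0, 0, 0, 0]
    - [0, 0, 0, 0, 0, 0]
    - [0, 0, 0, 0, 0, 0]
    - [0, 0, 0, 0, 0, 0]

```text
t: 14.1
eef_pos: [0.5003, -0.0913, 0.2748]
ee_rot: [-3.14, -0.001, -0.888]
force: [0.3, 0.1, 0.8]
width: 0.0636
```

```bash
cat >> h.py <<'E'
def cmask(f,red=False):
    g=cv2.cvtColor(f,cv2.COLOR_RGB2HSV);h,s=g[...,0],g[...,1]
    return (((h<6)|(h>176))&(s>120) if red else (h>50)&(h<85)&(s>70)).astype(np.uint8)
def look(red=False):
    """plate before grasp: largest colour blob -> filled rect and holes"""
    s=arm.get_state();print(s['t'],s['eef_pos'],np.degrees(s['ee_rot']),s['width'],s['force'])
    f,P=snap('wrist','look.png');m=cmask(f,red);m[238:]=0
    cs,hi=cv2.findContours(m,cv2.RETR_CCOMP,cv2.CHAIN_APPROX_NONE)
    i=min([k for k in range(len(cs)) if hi[0][k][3]<0 and cv2.contourArea(cs[k])>1500],key=lambda k:abs(cs[k][:,0,0].mean()-254))
    r=cv2.minAreaRect(cs[i]);w=np.array([p2w('wrist',x,.014,P)[:2] for x in cv2.boxPoints(r)]);e=[w[1]-w[0],w[2]-w[1]];L=max(e,key=np.linalg.norm)
    print('rect px',np.round(r[0]),'ctr',w.mean(0),np.linalg.norm(e,axis=1),'yaw%180',np.degrees(np.arctan2(L[1],L[0]))%180,'touches',cs[i][:,0,1].max())
    for k in range(len(cs)):
        if hi[0][k][3]==i and cv2.contourArea(cs[k])>15:
            (x,y),rr=cv2.minEnclosingCircle(cs[k]);print(' hole px',round(x,1),round(y,1),'r',round(rr,1),p2w('wrist',(x,y),.014,P)[:2],'area',cv2.contourArea(cs[k]))
    return f,P
def inhand(red=False,zt=.174):
    s=arm.get_state();print(s['t'],s['eef_pos'],np.degrees(s['ee_rot']),s['width'],s['force'])
    f,P=snap('wrist','hand.png');m=cmask(f,red)[:238];m[:,:195]=0;m[:,315:]=0
    cs,hi=cv2.findContours(m,cv2.RETR_CCOMP,cv2.CHAIN_APPROX_NONE)
    i=max([k for k in range(len(cs)) if hi[0][k][3]<0],key=lambda k:cv2.contourArea(cs[k]))
    x,y=cs[i][:,0,0],cs[i][:,0,1];fr=y.min();row=y<fr+40
    print('front row',fr,'cols',x[row].min(),x[row].max(),'tool',intool((254,fr),zt))
    for k in range(len(cs)):
        if hi[0][k][3]==i and cv2.contourArea(cs[k])>60:
            (a,b),rr=cv2.minEnclosingCircle(cs[k]);print(' hole px',round(a,1),round(b,1),'r',round(rr,1),'tool',intool((a,b),zt))
    return f,P
E
python3 -c "
from h import *
look();holes
c=cv2.imread('pics/w3.png')"
```

```text
14.1 [ 0.5003 -0.0913  0.2748] [-179.9051   -0.0667  -50.8972] 0.06361110703621149 [0.3355 0.1326 0.7609]
rect px [258. 181.] ctr [ 0.5039 -0.1017] [0.0491 0.1011] yaw%180 130.8314366319769 touches 237
 hole px 259.1 188.9 r 25.2 [ 0.5006 -0.0985] area 1850.5
 hole px 258.6 145.2 r 6.7 [ 0.5252 -0.1279] area 117.0
```

move_arm:
  deltas:
    - [-4.5, -1.3, -20, 0, 0, 0.7]
    - [0, 0, -20, 0, 0, 0]
    - [0, 0, -20, 0, 0, 0]
    - [0, 0, -20, 0, 0, 0]
    - [0, 0, -10, 0, 0, 0]

```text
t: 14.57
eef_pos: [0.4948, -0.0927, 0.1826]
ee_rot: [3.141, 0.0, -0.877]
force: [0.1, -0.2, 0.5]
width: 0.0635
```

move_arm:
  deltas:
    - [0, 0, 0, 0, 0, 0]
    - [0, 0, 0, 0, 0, 0]
    - [0, 0, 0, 0, 0, 0]
    - [0, 0, 0, 0, 0, 0]
    - [0, 0, 0, 0, 0, 0]
  claw: 255
  squeeze: 30

```text
t: 14.98
eef_pos: [0.4953, -0.093, 0.1847]
ee_rot: [-3.14, -0.001, -0.877]
force: [0.1, 1.4, 3.3]
width: 0.0494
```

move_arm:
  deltas:
    - [0, 0, 0, 0, 0, 0]
    - [0, 0, 0, 0, 0, 0]
    - [0, 0, 5, 0, 0, 0]
    - [0, 0, 15, 0, 0, 0]
    - [0, 0, 25, 0, 0, 0]

```text
t: 15.4
eef_pos: [0.4937, -0.0935, 0.2275]
ee_rot: [3.137, 0.003, -0.878]
force: [-0.3, -0.3, -1.4]
width: 0.0498
```

move_arm:
  deltas:
    - [0, 0, 30, 0, 0, 0]
    - [0, 0, 30, 0, 0, 0]
    - [0, 0, 30, 0, 0, 0]
    - [0, 0, 30, 0, 0, 0]
    - [0, 0, 20, 0, 0, 0]

```text
t: 15.82
eef_pos: [0.4947, -0.0935, 0.3721]
ee_rot: [-3.139, -0.002, -0.878]
force: [0.6, 0.3, -2.1]
width: 0.049
```

```bash
python3 -c "
from h import *
inhand()"
```

```text
15.8167 [ 0.4947 -0.0935  0.3721] [-179.8577   -0.11    -50.2857] 0.049002232041403075 [ 0.6303  0.2639 -2.0822]
front row 129 cols 207 302 tool [ 61.9289   0.4369 174.    ]
 hole px 254.5 159.0 r 10.0 tool [ 45.8094   0.7004 174.    ]
```

move_arm:
  deltas:
    - [4, 13, 0, 0, 0, 4]
    - [7, 24, 0, 0, 0, 6.8]
    - [8, 27, 0, 0, 0, 6.8]
    - [8, 27, 0, 0, 0, 6.8]
    - [8, 27, 0, 0, 0, 6.8]

```text
t: 16.28
eef_pos: [0.5296, 0.0256, 0.3687]
ee_rot: [-3.142, 0.0, -0.328]
force: [0.4, -0.7, -1.5]
width: 0.0495
```

move_arm:
  deltas:
    - [8, 27, 0, 0, 0, 6.8]
    - [8, 27, 0, 0, 0, 6.8]
    - [8, 27, 0, 0, 0, 6.8]
    - [8, 27, 0, 0, 0, 6.8]
    - [7, 20, 0, 0, 0, 5]

```text
t: 16.7
eef_pos: [0.5689, 0.1545, 0.3685]
ee_rot: [-3.142, 0.0, 0.236]
force: [-0.2, 0.5, -1.2]
width: 0.0495
```

move_arm:
  deltas:
    - [2.5, 8.5, -15, 0, 0, 2]
    - [0, 0, -25, 0, 0, 0]
    - [0, 0, -25, 0, 0, 0]
    - [0, 0, -20, 0, 0, 0]
    - [0, 0, 0, 0, 0, 0]

```text
t: 17.12
eef_pos: [0.5696, 0.1604, 0.2791]
ee_rot: [3.14, 0.008, 0.263]
force: [-0.9, -0.3, -1.8]
width: 0.0491
```

move_arm:
  deltas:
    - [0, 0, 0, 0, 0, 0]
    - [0, 0, 0, 0, 0, 0]
    - [0, 0, 0, 0, 0, 0]
    - [0, 0, 0, 0, 0, 0]
    - [0, 0, 0, 0, 0, 0]

```text
t: 17.53
eef_pos: [0.5716, 0.1613, 0.2849]
ee_rot: [-3.141, -0.002, 0.264]
force: [0.2, 0.4, -1.3]
width: 0.0494
```

```bash
python3 -c "
from h import *
inhand()"
```

```text
17.5333 [0.5716 0.1613 0.2849] [-179.9648   -0.1132   15.1071] 0.049424919627085555 [ 0.167   0.3623 -1.3219]
front row 121 cols 207 302 tool [ 64.8488   0.9512 174.    ]
```

move_arm:
  deltas:
    - [-0.4, -0.3, -7, 0, 0, 0]
    - [0, 0, -7, 0, 0, 0]
    - [0, 0, -7, 0, 0, 0]
    - [0, 0, -6, 0, 0, 0]
    - [0, 0, -4, 0, 0, 0]

```text
t: 18.0
eef_pos: [0.5707, 0.1608, 0.2512]
ee_rot: [3.141, 0.002, 0.264]
force: [-1.4, -0.7, -1.7]
width: 0.0495
```

move_arm:
  deltas:
    - [0, 0, -2, 0, 0, 0]
    - [0, 0, -2, 0, 0, 0]
    - [0, 0, -2, 0, 0, 0]
    - [0, 0, -2, 0, 0, 0]
    - [0, 0, 0, 0, 0, 0]

```text
t: 18.42
eef_pos: [0.5715, 0.1614, 0.2448]
ee_rot: [-3.141, -0.002, 0.264]
force: [2.5, 0.6, -1.8]
width: 0.0492
```

```bash
python3 -c "
from h import *
inhand()
a=cv2.imread('pics/hand.png')[110:270,160:350]
cv2.imwrite('pics/c8.png',cv2.resize(a,(570,480),interpolation=cv2.INTER_CUBIC))"
```

```text
18.4167 [0.5715 0.1614 0.2448] [-179.9721   -0.11     15.1259] 0.049209348012084396 [ 2.4956  0.5872 -1.7859]
front row 122 cols 207 302 tool [ 64.3324   0.9508 174.    ]
 hole px 254.5 155.0 r 7.6 tool [ 46.7739   1.2124 174.    ]
```

View pics/c8.png

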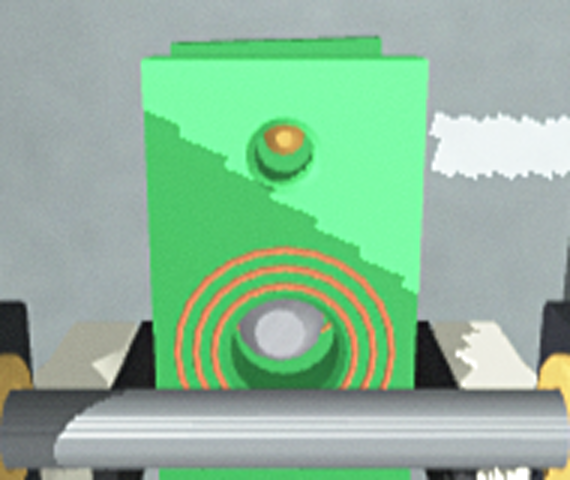

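The picture shows the pin tip in the pin hole at (286,139) and the shaft in the centre hole at (280,332). I'll continue.

move_arm:
  deltas:
    - [0, 0, -3, 0, 0, 0]
    - [0, 0, -3, 0, 0, 0]
    - [0, 0, -3, 0, 0, 0]
    - [0, 0, -3, 0, 0, 0]
    - [0, 0, 0, 0, 0, 0]

```text
t: 18.88
eef_pos: [0.5716, 0.1615, 0.2326]
ee_rot: [-3.141, -0.002, 0.264]
force: [4.2, 4.0, -0.7]
width: 0.0497
```

move_arm:
  deltas:
    - [0, 0, 0, 0, 0, 0]
    - [0, 0, 0, 0, 0, 0]
    - [0, 0, 0, 0, 0, 0]
    - [0, 0, 0, 0, 0, 0]
    - [0, 0, 0, 0, 0, 0]

```text
t: 19.3
eef_pos: [0.5716, 0.1615, 0.2326]
ee_rot: [-3.141, -0.002, 0.264]
force: [5.4, 3.1, -1.4]
width: 0.0498
```

move_arm:
  deltas:
    - [0, 0, 0, 0, 0, 0]
    - [0, 0, 0, 0, 0, 0]
    - [0, 0, 0, 0, 0, 0]
    - [0, 0, 0, 0, 0, 0]
    - [0, 0, 0, 0, 0, 0]
  claw: 70

```text
t: 19.72
eef_pos: [0.5706, 0.1606, 0.2324]
ee_rot: [3.141, 0.001, 0.263]
force: [-0.2, 1.2, 0.5]
width: 0.0634
```

move_arm:
  deltas:
    - [0, 0, 10, 0, 0, 0]
    - [0, 0, 25, 0, 0, 0]
    - [0, 0, 30, 0, 0, 0]
    - [0, 0, 30, 0, 0, 0]
    - [0, 0, 30, 0, 0, 0]

```text
t: 20.13
eef_pos: [0.5706, 0.1607, 0.3598]
ee_rot: [3.141, 0.0, 0.264]
force: [0.7, 0.2, -0.8]
width: 0.0637
```

```bash
cat >> h.py <<'E'
def stack(red=False,zs=(.02,.034,.048,.062)):
    s=arm.get_state();print(s['t'],s['eef_pos'],np.degrees(s['ee_rot']),s['width'],s['force'])
    f,P=snap('wrist','stack.png');m=cmask(f,red)[:200,150:360];m=cv2.morphologyEx(m,2,np.ones((3,3)))
    cs=cv2.findContours(m,0,2)[0];c=max(cs,key=cv2.contourArea)[:,0]+[150,0];t=c[:,1].min()
    q=c[c[:,1]<t+12];print('front row',t,'cols',q[:,0].min(),q[:,0].max(), 'row@L',c[c[:,0]<q[:,0].min()+4][:,1].min(),'row@R',c[c[:,0]>q[:,0].max()-4][:,1].min())
    S=np.array([.5787,.163,0]);c_,s_=np.cos(np.radians(15)),np.sin(np.radians(15))
    for z in zs:print(z,[w2p('wrist',S+[c_*x-s_*y,s_*x+c_*y,z],P).round(1) for x,y in((.055,.025),(.055,-.025))])
E
python3 - <<'E'
from h import *
stack()
f=arm.grab_frame('top');plates('top',None,f)
E
```

```text
20.1333 [0.5706 0.1607 0.3598] [179.9917   0.0063  15.1109] 0.06369804118927896 [ 0.7045  0.2306 -0.8181]
front row 118 cols 229 276 row@L 119 row@R 118
0.02 [array([230.5, 118.1]), array([276. , 118.2])]
0.034 [array([229.4, 118.4]), array([277. , 118.5])]
0.048 [array([228.2, 118.6]), array([278.1, 118.7])]
0.062 [array([226.9, 118.9]), array([279.3, 119. ])]
coil_1 0.84 [346. 167.] hsv [ 64 133 173] ctr [ 0.6057 -0.2947] len [0.0598 0.1125] yaw%180 63.35768593020826
coil_1 0.74 [357. 119.] hsv [172  98 240] ctr [ 0.7608 -0.3467] len [0.0559 0.1105] yaw%180 40.45340913618426
coil_1 0.64 [222. 245.] hsv [173  92 243] ctr [0.3723 0.0807] len [0.0559 0.1126] yaw%180 30.3420033459455
coil_1 0.57 [201. 184.] hsv [ 62 113 129] ctr [0.5536 0.1561] len [0.0534 0.0609] yaw%180 19.083507489394833
  coil_1 0.81 [341.5 168. ] [ 0.6044 -0.2866]
  coil_1 0.76 [359.6 117.7] [ 0.7664 -0.3477]
  coil_1 0.6 [197.8 174.5] [0.5807 0.1615]
  coil_1 0.56 [223.5 240.1] [0.3793 0.0797]
  coil_1_pinhole 0.82 [333.3 160.8] [ 0.627  -0.2613]
cover 0.96 [331. 204.] hsv [  2 197 176] ctr [ 0.4923 -0.2532] len [0.1122 0.0548] yaw%180 165.12341461059728
cover 0.91 [290. 250.] hsv [167  92 244] ctr [ 0.3461 -0.1234] len [0.0528 0.1138] yaw%180 63.76256653871734
cover 0.62 [342. 259.] hsv [ 12 147 123] ctr [ 0.3285 -0.2741] len [0.0545 0.1163] yaw%180 63.69538974922173
  cover 0.71 [286.7 250.3] [ 0.3491 -0.1133]
  cover 0.59 [332.4 203. ] [ 0.4945 -0.2561]
  cover_pinhole 0.83 [327.1 251.2] [ 0.3467 -0.2371]
  cover_pinhole 0.77 [278.4 243.6] [ 0.3693 -0.088 ]
  cover_pinhole 0.63 [335.1 190.2] [ 0.5344 -0.2652]
```

Coil 2 is down: the front edge columns 229 to 276 match a top height of 34 mm. On to coil C.

move_arm:
  deltas:
    - [1, -14, 5, 0, 0, 2]
    - [2, -30, 0, 0, 0, 4]
    - [3, -36, 0, 0, 0, 4]
    - [3, -36, 0, 0, 0, 4]
    - [3, -36, 0, 0, 0, 4]

```text
t: 20.95
eef_pos: [0.5827, 0.0077, 0.3617]
ee_rot: [-3.141, 0.002, 0.582]
force: [0.4, -0.1, 0.2]
width: 0.0635
```

move_arm:
  deltas:
    - [3, -36, 0, 0, 0, 4]
    - [3, -36, 0, 0, 0, 4]
    - [3, -36, 0, 0, 0, 4]
    - [3, -36, 0, 0, 0, 4]
    - [3, -36, 0, 0, 0, 4]

```text
t: 21.37
eef_pos: [0.5977, -0.1728, 0.3616]
ee_rot: [-3.14, 0.001, 0.931]
force: [1.0, 0.8, 0.6]
width: 0.0634
```

move_arm:
  deltas:
    - [3, -36, -5, 0, 0, 4]
    - [2, -36, -20, 0, 0, 4]
    - [0, -36, -25, 0, 0, 4]
    - [0, -20, -25, 0, 0, 3]
    - [0, -1, -15, 0, 0, 0]

```text
t: 21.78
eef_pos: [0.6014, -0.3018, 0.2694]
ee_rot: [-3.136, 0.001, 1.188]
force: [0.6, 0.7, -0.9]
width: 0.0638
```

move_arm:
  deltas:
    - [0, 0, 0, 0, 0, 0]
    - [0, 0, 0, 0, 0, 0]
    - [0, 0, 0, 0, 0, 0]
    - [0, 0, 0, 0, 0, 0]
    - [0, 0, 0, 0, 0, 0]

```text
t: 22.2
eef_pos: [0.6036, -0.2975, 0.2755]
ee_rot: [3.139, -0.0, 1.19]
force: [0.1, -0.3, 0.3]
width: 0.0636
```

```bash
python3 -c "
from h import *
print(np.degrees(arm.get_state()['q']));look()"
```

```text
[ -9.6763  25.9795  -8.759    0.0106 -55.1225 167.8486]
22.2 [ 0.6036 -0.2975  0.2755] [179.8623  -0.0207  68.1784] 0.06356758770117198 [ 0.1297 -0.3286  0.2765]
rect px [258. 182.] ctr [ 0.6099 -0.2922] [0.0493 0.1007] yaw%180 69.86743099145644 touches 237
 hole px 256.4 189.5 r 24.8 [ 0.6073 -0.2962] area 1828.0
 hole px 257.4 146.0 r 6.7 [ 0.6222 -0.2609] area 115.5
```

move_arm:
  deltas:
    - [1.4, -6, -20, 0, 0, 0]
    - [0, 0, -20, 0, 0, 0]
    - [0, 0, -20, 0, 0, 0]
    - [0, 0, -20, 0, 0, 0]
    - [0, 0, -10, 0, 0, 0]

```text
t: 22.67
eef_pos: [0.6039, -0.3036, 0.1823]
ee_rot: [-3.14, -0.0, 1.189]
force: [0.1, 0.1, -0.7]
width: 0.064
```

move_arm:
  deltas:
    - [0, 0, 0, 0, 0, 0]
    - [0, 0, 0, 0, 0, 0]
    - [0, 0, 0, 0, 0, 0]
    - [0, 0, 0, 0, 0, 0]
    - [0, 0, 0, 0, 0, 0]
  claw: 255
  squeeze: 30

```text
t: 23.08
eef_pos: [0.6048, -0.3043, 0.1853]
ee_rot: [3.14, -0.0, 1.189]
force: [0.2, 1.6, 2.4]
width: 0.0496
```

move_arm:
  deltas:
    - [0, 0, 0, 0, 0, 0]
    - [0, 0, 0, 0, 0, 0]
    - [0, 0, 5, 0, 0, 0]
    - [0, 0, 15, 0, 0, 0]
    - [0, 0, 25, 0, 0, 0]

```text
t: 23.5
eef_pos: [0.6031, -0.304, 0.2267]
ee_rot: [-3.136, 0.0, 1.188]
force: [0.7, 0.1, -1.8]
width: 0.0495
```

move_arm:
  deltas:
    - [0, 0, 30, 0, 0, 0]
    - [0, 0, 30, 0, 0, 0]
    - [0, 0, 30, 0, 0, 0]
    - [0, 0, 30, 0, 0, 0]
    - [0, 0, 20, 0, 0, 0]

```text
t: 23.92
eef_pos: [0.6044, -0.3045, 0.3726]
ee_rot: [3.138, -0.0, 1.189]
force: [-0.1, -0.5, -0.7]
width: 0.0495
```

```bash
python3 -c "
from h import *
inhand()"
```

```text
23.9167 [ 0.6044 -0.3045  0.3726] [179.8203  -0.0041  68.116 ] 0.049538902250827695 [-0.1204 -0.5098 -0.6832]
front row 122 cols 207 302 tool [ 63.4455   0.2886 174.    ]
 hole px 254.9 153.0 r 10.3 tool [ 46.9804   0.7548 174.    ]
```

move_arm:
  deltas:
    - [-1, 14, 0, 0, 0, -2]
    - [-2, 30, 0, 0, 0, -4]
    - [-3, 37, 0, 0, 0, -4]
    - [-3, 37, 0, 0, 0, -4]
    - [-3, 37, 0, 0, 0, -4]

```text
t: 24.38
eef_pos: [0.5916, -0.1481, 0.3686]
ee_rot: [-3.141, 0.0, 0.87]
force: [1.4, 2.1, 0.3]
width: 0.0498
```

move_arm:
  deltas:
    - [-3, 37, 0, 0, 0, -4]
    - [-3, 37, 0, 0, 0, -4]
    - [-3, 37, 0, 0, 0, -4]
    - [-3, 37, 0, 0, 0, -4]
    - [-3, 37, 0, 0, 0, -4]

```text
t: 24.8
eef_pos: [0.5766, 0.0373, 0.3689]
ee_rot: [-3.141, 0.0, 0.522]
force: [1.0, 0.1, -1.4]
width: 0.0494
```

move_arm:
  deltas:
    - [-3, 37, 0, 0, 0, -4]
    - [-3, 37, 0, 0, 0, -4]
    - [-2, 32, 0, 0, 0, -4]
    - [-0.6, 15, -5, 0, 0, -3]
    - [0, 4, -15, 0, 0, 0]

```text
t: 25.22
eef_pos: [0.569, 0.1638, 0.3507]
ee_rot: [-3.141, -0.004, 0.263]
force: [0.1, 0.0, -1.3]
width: 0.0495
```

move_arm:
  deltas:
    - [0, 0, -25, 0, 0, 0]
    - [0, 0, -25, 0, 0, 0]
    - [0, 0, -15, 0, 0, 0]
    - [0, 0, 0, 0, 0, 0]
    - [0, 0, 0, 0, 0, 0]

```text
t: 25.63
eef_pos: [0.5686, 0.1605, 0.2834]
ee_rot: [3.141, 0.002, 0.264]
force: [0.3, 0.4, -0.6]
width: 0.0494
```

move_arm:
  deltas:
    - [0, 0, 0, 0, 0, 0]
    - [0, 0, 0, 0, 0, 0]
    - [0, 0, 0, 0, 0, 0]
    - [0, 0, 0, 0, 0, 0]
    - [0, 0, 0, 0, 0, 0]

```text
t: 26.05
eef_pos: [0.5689, 0.1607, 0.2846]
ee_rot: [-3.141, -0.001, 0.264]
force: [-0.6, -0.8, -1.3]
width: 0.0493
```

```bash
python3 -c "
from h import *
inhand();print(intool((254,153),.174),intool((254,153),.174),intool((254,165),.174),intool((254,159),.174))"
```

```text
26.05 [0.5689 0.1607 0.2846] [-179.9801   -0.0615   15.1046] 0.04934764733891122 [-0.6069 -0.7578 -1.2584]
front row 117 cols 207 302 tool [ 66.9039   0.9525 174.    ]
[ 47.869    0.9399 174.    ] [ 47.869    0.9399 174.    ] [ 41.2426   0.9355 174.    ] [ 44.5741   0.9377 174.    ]
```

move_arm:
  deltas:
    - [0, 0, -7, 0, 0, 0]
    - [0, 0, -7, 0, 0, 0]
    - [0, 0, -7, 0, 0, 0]
    - [0, 0, -6, 0, 0, 0]
    - [0, 0, -4, 0, 0, 0]

```text
t: 26.52
eef_pos: [0.5685, 0.1606, 0.2514]
ee_rot: [3.141, 0.002, 0.264]
force: [0.2, -0.2, -0.9]
width: 0.0498
```

move_arm:
  deltas:
    - [0, 0, -2, 0, 0, 0]
    - [0, 0, -2, 0, 0, 0]
    - [0, 0, -2, 0, 0, 0]
    - [0, 0, -2, 0, 0, 0]
    - [0, 0, 0, 0, 0, 0]

```text
t: 26.93
eef_pos: [0.5689, 0.1609, 0.2448]
ee_rot: [-3.141, -0.001, 0.264]
force: [1.0, 0.7, -1.7]
width: 0.0495
```

```bash
python3 -c "
from h import *
inhand()
a=cv2.imread('pics/hand.png')[110:270,160:350]
cv2.imwrite('pics/c9.png',cv2.resize(a,(570,480),interpolation=cv2.INTER_CUBIC))"
```

```text
26.9333 [0.5689 0.1609 0.2448] [-179.9918   -0.0287   15.1143] 0.04946486056413592 [ 1.0002  0.7081 -1.729 ]
front row 118 cols 207 302 tool [ 66.3915   0.9521 174.    ]
 hole px 254.5 149.5 r 7.6 tool [ 49.7743   1.2128 174.    ]
```

View pics/c9.png

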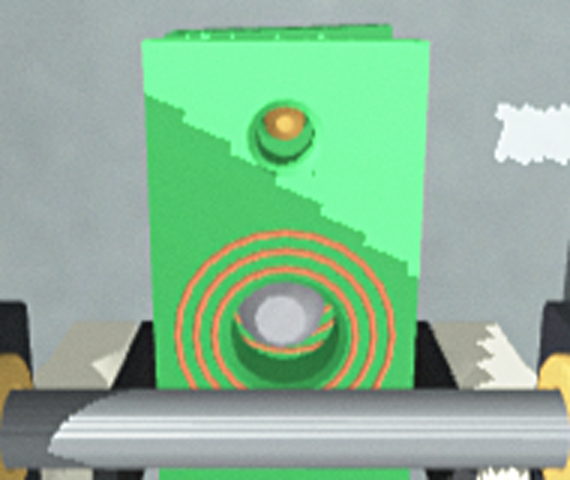

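The pin and shaft sit in their holes again, at (285,122) and (282,318). I'll lower and release.

move_arm:
  deltas:
    - [0, 0, -3, 0, 0, 0]
    - [0, 0, -3, 0, 0, 0]
    - [0, 0, -3, 0, 0, 0]
    - [0, 0, -3, 0, 0, 0]
    - [0, 0, 0, 0, 0, 0]

```text
t: 27.4
eef_pos: [0.569, 0.1609, 0.2324]
ee_rot: [-3.141, -0.0, 0.264]
force: [2.5, 1.9, -1.9]
width: 0.0496
```

move_arm:
  deltas:
    - [0, 0, 0, 0, 0, 0]
    - [0, 0, 0, 0, 0, 0]
    - [0, 0, 0, 0, 0, 0]
    - [0, 0, 0, 0, 0, 0]
    - [0, 0, 0, 0, 0, 0]
  claw: 70

```text
t: 27.82
eef_pos: [0.5687, 0.1606, 0.233]
ee_rot: [3.142, 0.0, 0.264]
force: [0.4, 0.7, 0.4]
width: 0.0633
```

move_arm:
  deltas:
    - [0, 0, 10, 0, 0, 0]
    - [0, 0, 25, 0, 0, 0]
    - [0, 0, 30, 0, 0, 0]
    - [0, 0, 30, 0, 0, 0]
    - [0, 0, 30, 0, 0, 0]

```text
t: 28.23
eef_pos: [0.5685, 0.1605, 0.3601]
ee_rot: [3.141, -0.0, 0.264]
force: [-0.1, 0.5, 0.4]
width: 0.0635
```

Run:
```python
from h import *
stack()
f=arm.grab_frame('top');plates('top',None,f)
```

```text
28.2333 [0.5685 0.1605 0.3601] [179.9935  -0.0124  15.115 ] 0.06350484988760735 [-0.137   0.5396  0.3903]
front row 116 cols 228 278 row@L 117 row@R 116
0.02 [array([230.8, 116.3]), array([276.4, 116.4])]
0.034 [array([229.8, 116.4]), array([277.4, 116.5])]
0.048 [array([228.6, 116.6]), array([278.5, 116.7])]
0.062 [array([227.3, 116.8]), array([279.7, 116.9])]
coil_1 0.95 [357. 117.] hsv [172  98 240] ctr [ 0.7598 -0.3467] len [0.056  0.1109] yaw%180 40.238207583619044
coil_1 0.62 [224. 245.] hsv [170  91 244] ctr [0.3706 0.0788] len [0.0522 0.1115] yaw%180 30.85672547565619
  coil_1 0.97 [360.7 117.5] [ 0.7671 -0.3512]
  coil_1 0.96 [223.9 240.5] [0.3781 0.0785]
  coil_1 0.52 [196.1 171.6] [0.5897 0.1669]
  coil_1_pinhole 0.56 [192.9 161.9] [0.6201 0.1774]
cover 0.91 [331. 200.] hsv [  1 197 176] ctr [ 0.4939 -0.2543] len [0.1101 0.0541] yaw%180 168.50977307967025
cover 0.76 [292. 252.] hsv [167  92 244] ctr [ 0.3449 -0.1213] len [0.0487 0.1084] yaw%180 63.767867211939915
cover 0.65 [342. 257.] hsv [ 12 150 129] ctr [ 0.3297 -0.2732] len [0.0531 0.1109] yaw%180 63.69534680166623
  cover 0.88 [329.  205.4] [ 0.487  -0.2454]
  cover 0.88 [338.4 256.9] [ 0.3296 -0.2715]
  cover 0.67 [288.7 250.9] [ 0.3473 -0.1194]
  cover 0.53 [309.9 180.5] [ 0.5643 -0.1869]
  cover_pinhole 0.97 [333.3 192.6] [ 0.5269 -0.2595]
  cover_pinhole 0.81 [278.4 243.8] [ 0.3686 -0.088 ]
  cover_pinhole 0.66 [327.9 255.8] [ 0.3328 -0.2394]
```

Coil 3 is down too: columns 228 to 278 fit a top height of 48 mm, and no green coil is left on the bench. Now the cover.

move_arm:
  deltas:
    - [-3, -14, 5, 0, 0, -1]
    - [-5, -30, 0, 0, 0, -2]
    - [-7, -36, 0, 0, 0, -2.5]
    - [-7, -36, 0, 0, 0, -2.5]
    - [-7, -36, 0, 0, 0, -2.5]

```text
t: 29.05
eef_pos: [0.5389, 0.0071, 0.3623]
ee_rot: [3.141, 0.001, 0.079]
force: [1.9, -0.2, 0.2]
width: 0.0636
```

move_arm:
  deltas:
    - [-7, -36, 0, 0, 0, -2.5]
    - [-7, -36, 0, 0, 0, -2.5]
    - [-7, -36, 0, 0, 0, -2.5]
    - [-7, -36, 0, 0, 0, -2.5]
    - [-7, -36, 0, 0, 0, -2.5]

```text
t: 29.47
eef_pos: [0.5036, -0.1732, 0.3626]
ee_rot: [3.141, 0.001, -0.14]
force: [0.6, -1.1, 0.1]
width: 0.0635
```

move_arm:
  deltas:
    - [-7, -36, -15, 0, 0, -2.5]
    - [-5, -30, -25, 0, 0, -2.5]
    - [-2, -14, -25, 0, 0, 0]
    - [0, 0, -25, 0, 0, 0]
    - [0, 0, 0, 0, 0, 0]

```text
t: 29.88
eef_pos: [0.4879, -0.2522, 0.2677]
ee_rot: [-3.141, 0.009, -0.229]
force: [-1.7, 0.1, -0.3]
width: 0.0635
```

move_arm:
  deltas:
    - [0, 0, 0, 0, 0, 0]
    - [0, 0, 0, 0, 0, 0]
    - [0, 0, 0, 0, 0, 0]
    - [0, 0, 0, 0, 0, 0]
    - [0, 0, 0, 0, 0, 0]

```text
t: 30.3
eef_pos: [0.4912, -0.2509, 0.2742]
ee_rot: [-3.141, -0.002, -0.224]
force: [-0.2, -0.3, 0.5]
width: 0.0634
```

```bash
python3 -c "
from h import *
look(True)"
```

```text
30.3 [ 0.4912 -0.2509  0.2742] [-179.9921   -0.1285  -12.8354] 0.0633660925431816 [-0.1578 -0.2733  0.5483]
rect px [258. 182.] ctr [ 0.4998 -0.2571] [0.0499 0.1   ] yaw%180 168.88767566465364 touches 237
 hole px 257.6 187.0 r 11.6 [ 0.4975 -0.2562] area 330.0
 hole px 258.0 146.0 r 6.3 [ 0.5324 -0.2645] area 104.0
 hole px 279.9 134.8 r 6.2 [ 0.5374 -0.2844] area 98.5
 hole px 236.5 134.5 r 6.0 [ 0.5457 -0.249 ] area 97.5
```

View pics/look.png

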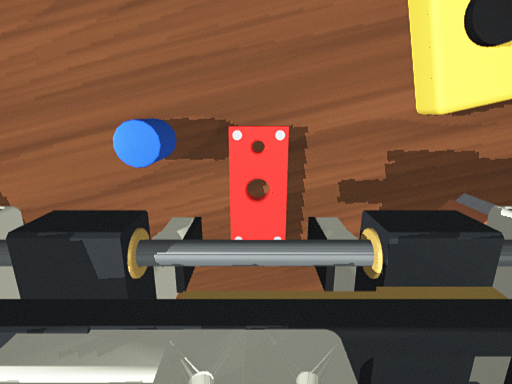

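The wrist view shows the true red cover with its white screw dots, pin hole at (258,146) and centre hole at (258,188). I'll grasp it.

move_arm:
  deltas:
    - [-2.8, -3.3, -20, 0, 0, 0]
    - [0, 0, -20, 0, 0, 0]
    - [0, 0, -20, 0, 0, 0]
    - [0, 0, -20, 0, 0, 0]
    - [0, 0, -9, 0, 0, 0]

```text
t: 30.77
eef_pos: [0.4873, -0.2542, 0.1822]
ee_rot: [-3.141, 0.002, -0.225]
force: [-0.3, -0.2, 0.2]
width: 0.0634
```

move_arm:
  deltas:
    - [0, 0, 0, 0, 0, 0]
    - [0, 0, 0, 0, 0, 0]
    - [0, 0, 0, 0, 0, 0]
    - [0, 0, 0, 0, 0, 0]
    - [0, 0, 0, 0, 0, 0]
  claw: 255
  squeeze: 30

```text
t: 31.18
eef_pos: [0.4883, -0.2546, 0.185]
ee_rot: [-3.141, -0.002, -0.225]
force: [0.3, 1.4, 2.1]
width: 0.0496
```

move_arm:
  deltas:
    - [0, 0, 0, 0, 0, 0]
    - [0, 0, 0, 0, 0, 0]
    - [0, 0, 5, 0, 0, 0]
    - [0, 0, 15, 0, 0, 0]
    - [0, 0, 25, 0, 0, 0]

```text
t: 31.6
eef_pos: [0.4868, -0.2543, 0.2274]
ee_rot: [-3.142, 0.005, -0.226]
force: [0.5, -0.3, -1.5]
width: 0.0496
```

move_arm:
  deltas:
    - [0, 0, 30, 0, 0, 0]
    - [0, 0, 30, 0, 0, 0]
    - [0, 0, 30, 0, 0, 0]
    - [0, 0, 30, 0, 0, 0]
    - [0, 0, 20, 0, 0, 0]

```text
t: 32.02
eef_pos: [0.4879, -0.2547, 0.3724]
ee_rot: [3.141, -0.003, -0.225]
force: [1.3, -0.5, -2.2]
width: 0.0498
```

```bash
python3 -c "
from h import *
inhand(True)"
```

```text
32.0167 [ 0.4879 -0.2547  0.3724] [179.9896  -0.1788 -12.8832] 0.04977585266644152 [ 1.3066 -0.5481 -2.174 ]
front row 128 cols 207 302 tool [ 61.8125   0.9081 174.    ]
 hole px 254.1 220.5 r 17.1 tool [  9.1821   0.9248 174.    ]
 hole px 254.5 158.5 r 9.8 tool [ 45.4461   1.1713 174.    ]
 hole px 288.5 142.7 r 9.0 tool [ 54.0452  19.539  174.    ]
 hole px 220.5 142.8 r 8.9 tool [ 53.9898 -17.2046 174.    ]
```

move_arm:
  deltas:
    - [3, 14, 0, 0, 0, 1]
    - [5, 30, 0, 0, 0, 2]
    - [7, 36, 0, 0, 0, 2.5]
    - [7, 36, 0, 0, 0, 2.5]
    - [7, 36, 0, 0, 0, 2.5]

```text
t: 32.48
eef_pos: [0.5165, -0.1014, 0.3689]
ee_rot: [-3.141, 0.0, -0.041]
force: [0.6, -0.8, -1.2]
width: 0.0495
```

move_arm:
  deltas:
    - [7, 36, 0, 0, 0, 2.5]
    - [7, 36, 0, 0, 0, 2.5]
    - [7, 36, 0, 0, 0, 2.5]
    - [7, 36, 0, 0, 0, 2.5]
    - [7, 36, 0, 0, 0, 2.5]

```text
t: 32.9
eef_pos: [0.5516, 0.0791, 0.3689]
ee_rot: [-3.141, 0.0, 0.179]
force: [0.3, -1.1, -0.8]
width: 0.0497
```

move_arm:
  deltas:
    - [7, 34, 0, 0, 0, 2.5]
    - [6, 28, 0, 0, 0, 2.5]
    - [5, 16, -5, 0, 0, 0]
    - [2, 6.5, -15, 0, 0, 0]
    - [0, 0, -20, 0, 0, 0]

```text
t: 33.32
eef_pos: [0.5726, 0.1637, 0.3293]
ee_rot: [-3.141, -0.003, 0.265]
force: [0.9, -1.0, -2.0]
width: 0.0494
```

move_arm:
  deltas:
    - [0, 0, -25, 0, 0, 0]
    - [0, 0, -20, 0, 0, 0]
    - [0, 0, 0, 0, 0, 0]
    - [0, 0, 0, 0, 0, 0]
    - [0, 0, 0, 0, 0, 0]

```text
t: 33.73
eef_pos: [0.5725, 0.1618, 0.2849]
ee_rot: [3.141, -0.001, 0.263]
force: [0.5, 0.5, -1.3]
width: 0.0492
```

move_arm:
  deltas:
    - [0, 0, 0, 0, 0, 0]
    - [0, 0, 0, 0, 0, 0]
    - [0, 0, 0, 0, 0, 0]
    - [0, 0, 0, 0, 0, 0]
    - [0, 0, 0, 0, 0, 0]

```text
t: 34.15
eef_pos: [0.572, 0.1619, 0.2844]
ee_rot: [-3.141, -0.001, 0.264]
force: [-0.3, 0.2, -3.0]
width: 0.0498
```

```bash
python3 -c "
from h import *
inhand(True)"
```

```text
34.15 [0.572  0.1619 0.2844] [-179.9847   -0.0402   15.1025] 0.049788529372293416 [-0.2744  0.1972 -2.9507]
front row 129 cols 207 302 tool [ 60.6952   0.9483 174.    ]
 hole px 254.5 220.5 r 17.6 tool [  8.5796   1.2044 174.    ]
 hole px 254.5 158.0 r 10.5 tool [ 45.1257   1.2119 174.    ]
 hole px 288.5 142.9 r 9.2 tool [ 53.3358  19.5843 174.    ]
 hole px 220.0 143.0 r 9.2 tool [ 53.2859 -17.4264 174.    ]
```

move_arm:
  deltas:
    - [0, 0, -7, 0, 0, 0]
    - [0, 0, -7, 0, 0, 0]
    - [0, 0, -7, 0, 0, 0]
    - [0, 0, -6, 0, 0, 0]
    - [0, 0, -4, 0, 0, 0]

```text
t: 34.62
eef_pos: [0.5717, 0.1618, 0.2514]
ee_rot: [3.141, 0.002, 0.264]
force: [-0.0, -0.1, -2.0]
width: 0.0495
```

move_arm:
  deltas:
    - [0, 0, -2, 0, 0, 0]
    - [0, 0, -2, 0, 0, 0]
    - [0, 0, -2, 0, 0, 0]
    - [0, 0, -2, 0, 0, 0]
    - [0, 0, 0, 0, 0, 0]

```text
t: 35.03
eef_pos: [0.572, 0.1619, 0.2447]
ee_rot: [-3.142, 0.0, 0.264]
force: [0.8, -1.7, -2.1]
width: 0.0497
```

```bash
python3 -c "
from h import *
inhand(True)
a=cv2.imread('pics/hand.png')[110:270,160:350]
cv2.imwrite('pics/c10.png',cv2.resize(a,(570,480),interpolation=cv2.INTER_CUBIC))"
```

```text
35.0333 [0.572  0.1619 0.2447] [-179.9971    0.0022   15.1056] 0.04968151417380526 [ 0.844  -1.6654 -2.0646]
front row 129 cols 207 302 tool [ 60.6953   0.9483 174.    ]
 hole px 254.5 220.0 r 17.5 tool [  8.8898   1.2044 174.    ]
 hole px 254.1 159.0 r 10.3 tool [ 44.5742   1.0061 174.    ]
 hole px 288.5 142.9 r 9.2 tool [ 53.3359  19.5842 174.    ]
 hole px 220.0 143.0 r 9.2 tool [ 53.286  -17.4264 174.    ]
```

View pics/c10.png

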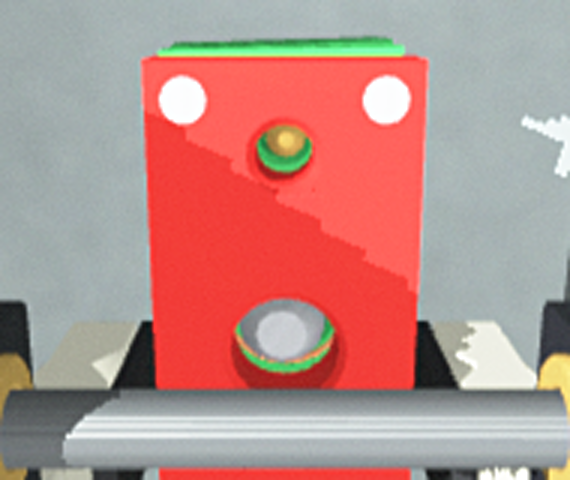

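The cover is aligned, with the pin at (286,141) and the shaft at (282,335). I'll lower, release and retreat upward. The gripper will then turn a quarter, so its body runs along the hinge, before it goes behind the flap.

move_arm:
  deltas:
    - [0, 0, -3, 0, 0, 0]
    - [0, 0, -3, 0, 0, 0]
    - [0, 0, -3, 0, 0, 0]
    - [0, 0, -2, 0, 0, 0]
    - [0, 0, 0, 0, 0, 0]

```text
t: 35.5
eef_pos: [0.572, 0.162, 0.2334]
ee_rot: [3.142, 0.0, 0.264]
force: [0.9, -1.0, -2.3]
width: 0.0496
```

move_arm:
  deltas:
    - [0, 0, 0, 0, 0, 0]
    - [0, 0, 0, 0, 0, 0]
    - [0, 0, 0, 0, 0, 0]
    - [0, 0, 0, 0, 0, 0]
    - [0, 0, 0, 0, 0, 0]
  claw: 70

```text
t: 35.92
eef_pos: [0.572, 0.1619, 0.2341]
ee_rot: [-3.142, -0.0, 0.264]
force: [0.3, -0.5, -0.0]
width: 0.0638
```

move_arm:
  deltas:
    - [0, 0, 10, 0, 0, 0]
    - [0, 0, 25, 0, 0, 0]
    - [0, 0, 30, 0, 0, 0]
    - [0, 0, 30, 0, 0, 0]
    - [0, 0, 30, 0, 0, 0]

```text
t: 36.33
eef_pos: [0.5717, 0.1617, 0.3611]
ee_rot: [3.141, -0.0, 0.264]
force: [0.9, 0.5, -0.2]
width: 0.0634
```

Run:
```python
from h import *
stack(True)
print(np.degrees(arm.get_state()['q']))
for n in('top','scene'):
    snap(n)
    for k in('flap_edge','flap_hinge'):
        for d in arm.spot_point(k,n)[:1]: print(n,k,round(d['score'],2),d['xy'])
# triangulated theta: project edge model
S=np.array([.5787,.163,0]);c,s=np.cos(np.radians(15)),np.sin(np.radians(15));yd=np.array([-s,c,0])
H=S+.083*yd+[0,0,.076];print('H',H,w2p('top',H),w2p('scene',H))
for t in np.arange(1.6,2.01,.1):
    E=H+.166*(-np.cos(t)*yd+np.sin(t)*np.array([0,0,1]));print(round(t,2),E,w2p('top',E),w2p('scene',E))
```

```text
36.3333 [0.5717 0.1617 0.3611] [179.994   -0.0145  15.1159] 0.06335861338768867 [ 0.9062  0.5346 -0.2332]
front row 122 cols 229 280 row@L 122 row@R 123
0.02 [array([231.3, 119.5]), array([276.5, 119.5])]
0.034 [array([230.2, 119.8]), array([277.6, 119.8])]
0.048 [array([229.1, 120.1]), array([278.7, 120.2])]
0.062 [array([227.8, 120.4]), array([279.9, 120.5])]
[ 34.6288  14.4834 -12.9726   0.1638 -62.0119  70.4774]
top flap_edge 0.81 [136.7, 177.9]
top flap_hinge 0.55 [168.3, 176.8]
scene flap_edge 0.83 [312.7, 86.7]
scene flap_hinge 0.79 [299.9, 136.3]
H [0.5572 0.2432 0.076 ] [167.3377 178.9638] [301.0644 137.0821]
1.6 [0.556  0.2479 0.2419] [154.3408 171.0298] [306.899   92.9358]
1.7 [0.5517 0.2638 0.2406] [148.0756 172.7282] [308.6212  89.4686]
1.8 [0.5475 0.2796 0.2377] [142.0465 174.4943] [310.2321  86.5756]
1.9 [0.5433 0.295  0.2331] [136.3395 176.3021] [311.7148  84.2776]
2.0 [0.5393 0.3099 0.2269] [131.0329 178.1253] [313.0549  82.585 ]
```

The cover is seated (columns 229 to 280, top at 62 mm). Triangulation puts the flap at about 1.87 rad. I'll move behind it.

move_arm:
  deltas:
    - [0, 0, 20, 0, 0, -7]
    - [0, 0, 20, 0, 0, -7]
    - [0, 0, 20, 0, 0, -7]
    - [0, 0, 20, 0, 0, -7]
    - [0, 0, 20, 0, 0, -7]
  claw: 255
  squeeze: 10

```text
t: 37.1
eef_pos: [0.5719, 0.1619, 0.4585]
ee_rot: [3.14, 0.002, -0.353]
force: [0.6, -0.2, 1.1]
width: 0.0359
```

move_arm:
  deltas:
    - [-3, 14, 0, 0, 0, -7]
    - [-3, 14, 0, 0, 0, -7]
    - [-3, 14, 0, 0, 0, -7]
    - [-3, 14, 0, 0, 0, -7]
    - [-3, 14, 0, 0, 0, -7]

```text
t: 37.52
eef_pos: [0.5568, 0.2325, 0.4576]
ee_rot: [3.139, -0.0, -0.964]
force: [0.2, 0.5, -0.1]
width: 0.0032
```

move_arm:
  deltas:
    - [-4.5, 19, 0, 0, 0, -4]
    - [-4.5, 19, 0, 0, 0, -4]
    - [-4.5, 19, 0, 0, 0, -4]
    - [-4.5, 19, 0, 0, 0, -4]
    - [-4.5, 18, 0, 0, 0, -4]

```text
t: 37.93
eef_pos: [0.5342, 0.327, 0.4574]
ee_rot: [3.139, -0.001, -1.311]
force: [-0.3, 0.2, 0.5]
width: 0.0006
```

move_arm:
  deltas:
    - [0, 0, 0, 0, 0, 0]
    - [0, 0, 0, 0, 0, 0]
    - [0, 0, 0, 0, 0, 0]
    - [0, 0, 0, 0, 0, 0]
    - [0, 0, 0, 0, 0, 0]

```text
t: 38.35
eef_pos: [0.5347, 0.3252, 0.4588]
ee_rot: [3.141, -0.0, -1.307]
force: [-0.8, -0.7, -0.9]
width: 0.0006
```

Run:
```python
from h import *
s=arm.get_state();print(s['t'],s['eef_pos'],np.degrees(s['ee_rot']),s['force'],np.degrees(s['q']))
yd=np.array([-.2588,.9659,0]);H=np.array([.5572,.2432,.076]);d=s['eef_pos']-H;print("y'",d@yd,'x',d@[.9659,.2588,0],'tip z',s['eef_pos'][2]-.178)
snap('scene','s11.png')
a=cv2.imread('pics/s11.png')[20:220,190:450];cv2.imwrite('pics/c11.png',cv2.resize(a,(780,600),interpolation=cv2.INTER_CUBIC))
```

```text
38.35 [0.5347 0.3252 0.4588] [179.9856  -0.0128 -74.9054] [-0.7699 -0.6681 -0.8913] [ 49.1561  14.3195  -1.0661   0.0026 -74.6336 -34.0621]
y' 0.08503779843041721 x -0.0005090010543876655 tip z 0.2807779497946967
```

View pics/c11.png

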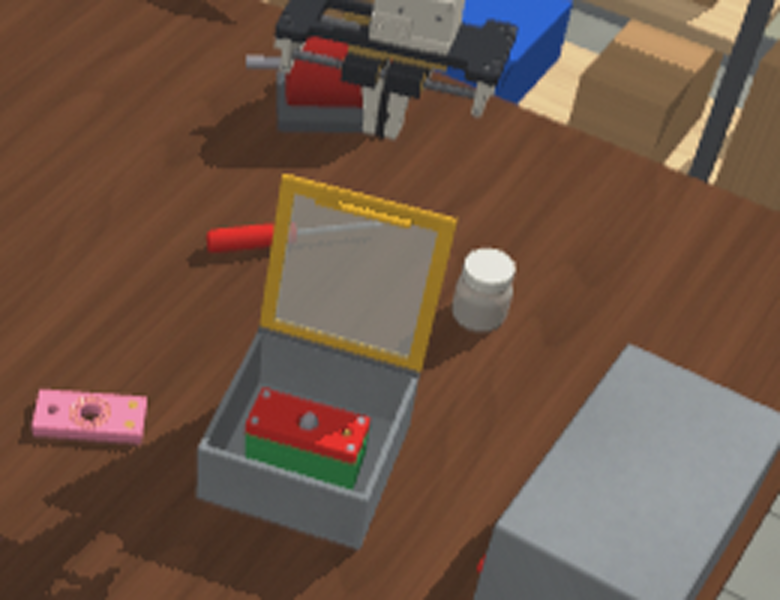

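The scene view shows the red cover flat on the green stack and the gripper behind the open flap. I'll go down and push.

move_arm:
  deltas:
    - [0, 0, -20, 0, 0, 0]
    - [0, 0, -20, 0, 0, 0]
    - [0, 0, -20, 0, 0, 0]
    - [0, 0, -16, 0, 0, 0]
    - [0, 0, 0, 0, 0, 0]

```text
t: 38.82
eef_pos: [0.5338, 0.3248, 0.3794]
ee_rot: [3.136, -0.002, -1.308]
force: [-0.8, -1.1, -1.9]
width: 0.0005
```

move_arm:
  deltas:
    - [2.6, -9.7, 0, 0, 0, 0]
    - [2.6, -9.7, 0, 0, 0, 0]
    - [2.6, -9.7, 0, 0, 0, 0]
    - [2.6, -9.7, 0, 0, 0, 0]
    - [2.6, -9.7, 0, 0, 0, 0]

```text
t: 39.23
eef_pos: [0.548, 0.2765, 0.3843]
ee_rot: [-3.139, 0.001, -1.307]
force: [-0.0, 1.6, 2.3]
width: 0.0007
```

move_arm:
  deltas:
    - [2.6, -9.7, 0, 0, 0, 0]
    - [2.6, -9.7, 0, 0, 0, 0]
    - [2.6, -9.7, 0, 0, 0, 0]
    - [2.6, -9.7, 0, 0, 0, 0]
    - [2.6, -9.7, 0, 0, 0, 0]

```text
t: 39.65
eef_pos: [0.5605, 0.2279, 0.3824]
ee_rot: [3.141, 0.0, -1.307]
force: [-1.0, 2.2, -0.5]
width: 0.0006
```

move_arm:
  deltas:
    - [2.3, -8.7, 0, 0, 0, 0]
    - [2.3, -8.7, 0, 0, 0, 0]
    - [2.3, -8.7, 0, 0, 0, 0]
    - [2.7, -10.1, -4, 0, 0, 0]
    - [2.7, -10.1, -4, 0, 0, 0]

```text
t: 40.07
eef_pos: [0.573, 0.1818, 0.3747]
ee_rot: [-3.141, 0.0, -1.307]
force: [-0.5, 2.4, -0.1]
width: 0.0006
```

move_arm:
  deltas:
    - [2.8, -10.6, -9, 0, 0, 0]
    - [2.8, -10.6, -9, 0, 0, 0]
    - [2.6, -9.7, -9.5, 0, 0, 0]
    - [2.6, -9.7, -9.5, 0, 0, 0]
    - [1.8, -6.8, -12, 0, 0, 0]

```text
t: 40.48
eef_pos: [0.5856, 0.1338, 0.3249]
ee_rot: [3.141, -0.0, -1.308]
force: [-1.0, -0.5, 1.8]
width: 0.0006
```

move_arm:
  deltas:
    - [1.8, -6.8, -12, 0, 0, 0]
    - [1, -3.9, -13, 0, 0, 0]
    - [1, -3.9, -13, 0, 0, 0]
    - [0.4, -1.5, -9, 0, 0, 0]
    - [0.4, -1.5, -5, 0, 0, 0]

```text
t: 40.9
eef_pos: [0.5897, 0.1167, 0.2719]
ee_rot: [3.139, -0.001, -1.308]
force: [-1.5, 0.9, 0.2]
width: 0.0005
```

move_arm:
  deltas:
    - [0, 0, -3, 0, 0, 0]
    - [0, 0, -2, 0, 0, 0]
    - [0, 0, -1, 0, 0, 0]
    - [0, 0, 0, 0, 0, 0]
    - [0, 0, 0, 0, 0, 0]

```text
t: 41.32
eef_pos: [0.59, 0.1179, 0.2683]
ee_rot: [-3.141, 0.0, -1.307]
force: [0.0, 0.4, -0.1]
width: 0.0003
```

Run:
```python
from h import *
s=arm.get_state();print(s['t'],s['eef_pos'],s['force'])
yd=np.array([-.2588,.9659,0]);H=np.array([.5572,.2432,.076]);d=s['eef_pos']-H;print("y'",d@yd,'x',d@[.9659,.2588,0],'tip z',s['eef_pos'][2]-.178)
for n in('top','scene'):
    snap(n)
    for dd in arm.spot_point('flap_edge',n)[:2]: print(n,dd['score'],dd['xy'])
for t in(0,.05,.1,.2,.4):
    E=H+.166*(-np.cos(t)*yd+np.sin(t)*np.array([0,0,1]));print(t,w2p('top',E),w2p('scene',E))
```

```text
41.3167 [0.59   0.1179 0.2683] [ 0.0122  0.3518 -0.0701]
y' -0.1295457229031604 x -0.0007164348148996094 tip z 0.0902868046776984
top 0.72 [219.7, 165.5]
scene 0.7 [285.9, 174.5]
scene 0.2 [105.3, 292.9]
0 [222.3326 164.8832] [283.2093 178.1262]
0.05 [222.1449 164.4429] [283.4025 176.1778]
0.1 [221.8168 164.0332] [283.6453 174.1045]
0.2 [220.7318 163.3126] [284.2798 169.6024]
0.4 [216.8136 162.31  ] [286.13   159.3442]
```

move_arm:
  deltas:
    - [0, 0, -2, 0, 0, 0]
    - [0, 0, -2, 0, 0, 0]
    - [0, 0, -1, 0, 0, 0]
    - [0, 0, -1, 0, 0, 0]
    - [0, 0, 0, 0, 0, 0]

```text
t: 41.93
eef_pos: [0.5899, 0.1176, 0.2616]
ee_rot: [3.141, -0.0, -1.307]
force: [-0.7, -0.2, -0.2]
width: -0.0002
```

move_arm:
  deltas:
    - [0, 0, -1, 0, 0, 0]
    - [0, 0, -1, 0, 0, 0]
    - [0, 0, 0, 0, 0, 0]
    - [0, 0, 0, 0, 0, 0]
    - [0, 0, 0, 0, 0, 0]

```text
t: 42.35
eef_pos: [0.5899, 0.1176, 0.2604]
ee_rot: [-3.142, -0.0, -1.307]
force: [-1.5, -0.7, 5.0]
width: 0.0001
```

move_arm:
  deltas:
    - [0, 0, -1, 0, 0, 0]
    - [0, 0, 0, 0, 0, 0]
    - [0, 0, 0, 0, 0, 0]
    - [0, 0, 0, 0, 0, 0]
    - [0, 0, 0, 0, 0, 0]

```text
t: 42.77
eef_pos: [0.5899, 0.1176, 0.2603]
ee_rot: [-3.141, -0.0, -1.307]
force: [-5.0, 0.2, 11.4]
width: 0.0005
```

move_arm:
  deltas:
    - [0, 0, -1, 0, 0, 0]
    - [0, 0, 0, 0, 0, 0]
    - [0, 0, 0, 0, 0, 0]
    - [0, 0, 0, 0, 0, 0]
    - [0, 0, 0, 0, 0, 0]

```text
t: 43.18
eef_pos: [0.5899, 0.1176, 0.2601]
ee_rot: [-3.141, -0.0, -1.306]
force: [-8.1, -1.4, 19.0]
width: 0.0007
```

Hard stop at tip height 82 mm (76 mm wall plus the 6 mm flap), with 19 N upward on the tool, so the flap is shut. I'll retreat and check.

move_arm:
  deltas:
    - [0, 0, 5, 0, 0, 0]
    - [0, 0, 20, 0, 0, 0]
    - [0, 0, 35, 0, 0, 0]
    - [0, 0, 35, 0, 0, 0]
    - [0, 0, 35, 0, 0, 0]

```text
t: 43.6
eef_pos: [0.5897, 0.1175, 0.3891]
ee_rot: [3.141, -0.0, -1.307]
force: [1.2, 0.3, -0.2]
width: 0.0006
```

move_arm:
  deltas:
    - [-5, -25, 20, 0, 0, 0]
    - [-5, -35, 0, 0, 0, 0]
    - [-5, -38, 0, 0, 0, 0]
    - [-5, -38, 0, 0, 0, 0]
    - [-5, -38, 0, 0, 0, 0]

```text
t: 44.02
eef_pos: [0.5643, -0.0577, 0.4081]
ee_rot: [-3.141, 0.0, -1.306]
force: [0.8, 0.8, 0.4]
width: 0.0002
```

move_arm:
  deltas:
    - [-5, -35, 0, 0, 0, 0]
    - [-5, -30, 0, 0, 0, 0]
    - [0, -15, 0, 0, 0, 0]
    - [0, 0, 0, 0, 0, 0]
    - [0, 0, 0, 0, 0, 0]

```text
t: 44.43
eef_pos: [0.5547, -0.1372, 0.4077]
ee_rot: [3.141, 0.0, -1.309]
force: [1.1, 1.1, 1.3]
width: 0.0006
```

Run:
```python
from h import *
s=arm.get_state();print(s['t'],s['eef_pos'],s['force'])
for n in('top','scene'):
    f,_=snap(n,n+'12.png')
    for k in('flap_edge','flap_hinge'):
        for dd in arm.spot_point(k,n)[:1]: print(n,k,dd['score'],dd['xy'])
    if n=='top': plates('top',None,f)
a=cv2.resize(cv2.imread('pics/scene12.png')[90:240,210:370],(400,375),interpolation=cv2.INTER_CUBIC);b=cv2.resize(cv2.imread('pics/top12.png'),(400,375))
cv2.imwrite('pics/c12.png',np.hstack([a,b]))
```

```text
44.4333 [ 0.5547 -0.1372  0.4077] [1.1415 1.1082 1.2815]
top flap_hinge 0.56 [166.0, 179.3]
coil_1 0.68 [180. 182.] hsv [ 18  31 209] ctr [0.5714 0.214 ] len [0.0993 0.1869] yaw%180 14.869691621260102
coil_1 0.56 [356. 105.] hsv [168  98 244] ctr [ 0.808  -0.3345] len [0.0023 0.0045] yaw%180 43.95135254852653
coil_1 0.49 [177. 180.] hsv [ 18  21 210] ctr [0.5758 0.2148] len [0.0986 0.1749] yaw%180 14.869677159398151
  coil_1 0.57 [360.1 117.9] [ 0.7657 -0.3493]
cover 0.94 [292. 250.] hsv [167  92 244] ctr [ 0.3476 -0.1235] len [0.0528 0.1125] yaw%180 63.76080559008821
cover 0.69 [337. 256.] hsv [ 12 154 141] ctr [ 0.3276 -0.2729] len [0.0517 0.1149] yaw%180 63.69894132687779
  cover 0.79 [338.3 253.9] [ 0.3386 -0.2714]
  cover 0.57 [288.5 248.4] [ 0.3548 -0.1188]
  cover_pinhole 0.66 [327.2 254.3] [ 0.3373 -0.2373]
  cover_pinhole 0.6 [105.5 162.6] [0.6158 0.4469]
  cover_pinhole 0.59 [277.4 242.5] [ 0.3726 -0.0849]
scene flap_edge 0.97 [281.6, 179.2]
scene flap_hinge 0.59 [304.5, 135.1]
```

View pics/c12.png

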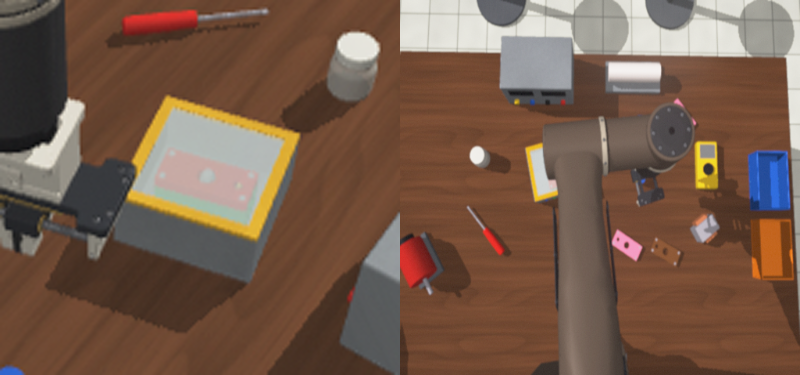

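The flap lies flat on the walls with the cover visible beneath it. Its edge is at scene pixel (281.6,179.2), against (283.2,178.1) predicted for 0 rad. I'm handing in.

```bash
python3 -c "
from station import arm
print(arm.job_done())"
```

```text
the job is handed in; nothing more can be done
None
```

The transformer is assembled and handed in at about 45 s of the 208 s. All three green coil plates went over the shaft and pin copper side up, then the red cover went on top, and the yellow flap is shut.

- **Plates:** each was gripped by its sides, lined up in the wrist camera and released just above the stack to slide down. After each release, the edge positions matched the expected top heights (20, 34, 48 and 62 mm) to about 2 pixels. The scene picture showed the cover lying flat.
- **Flap:** it was swung over from behind and pressed to a hard stop, with the fingertips at 82 mm (76 mm wall plus 6 mm flap) and 19 N on the tool. After the arm backed off, its edge was within 2 pixels of the shut position. The tab itself was not visible, so that it sits behind the rim is inferred from these two checks.
- **Bench:** no green or red plates were left on the bench, and the arm never worked on the look-alikes or tools. In the last top view the arm hid parts of the bench, including one pink plate, so not every item was seen at the end.
- **Disagreements:** the wrist camera calibration shifted by a millimetre or two between calls, so I used pixel differences between plates for alignment. Coil 2 met about 5 N of side force on the way down and still seated. The last top picture did not detect the flap edge, so only the scene camera confirms the flap angle.

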